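# Put the carving tools away and clamp them

## Robot

A 6-joint arm with a two-finger parallel gripper is mounted at the origin on the work surface. World frame = base frame: x ahead of the robot, y to its left, z up, the work surface at z = 0. Lengths are in m, angles in rad, forces in N, time in s.
With the tool pointing down it reaches from about 0.35 to 0.775 m from the base axis. Payload 5.5 kg.
Tool frame: the origin (TCP) lies midway between the tips of the shut fingers; the grasp point (between the pads) lies 19 mm behind it; z points along the fingers, y is the line along which they close (so a half turn about z gives the same grasp; the last joint's range is limited). The gripper opens to 85 mm and grips with 20 to 120 N. Pads are 22 mm wide; open, the fingers measure 114 mm over their backs; the gripper's body (76 mm by 85 mm) begins 54 mm behind the grasp point. The pads swing forward as they close: fully open they stand 13 mm farther back than shut.
Start: joints at [1.12, 0.313, 0.046, 1.304, 0, 1.431], TCP at [0.176, 0.547, 0.204] pointing down, gripper open.
Joint ranges: [-2.76, 2.76], [-0.86, 1.69], [-1.03, 1.26], [-2.2, 2.34], [-1.47, 1.5], [-3.14, 3.14]. Speed limits (rad/s): [2.57, 2.57, 3.14, 3.14, 3.14, 3.14].

## Interface

Orientations are given as a unit quaternion [w, x, y, z].
In Python, from workcell import get_state, read_camera, camera_info, hand_in, recognise gives the robot as it stands.
- The arm moves only by the tool arm_command, never from a script. Its argument "moves" is one flat list of numbers, 7 for each row, row after row: the opening, from -1 (shut) to 1 (fully open), then the shift along the tool's x, y, z in mm, then the turn, a rotation vector about the tool's x, y, z in rad. A call has 1 to 8 rows; each row shifts and turns the commanded pose from where the row before left it, along the tool's axes as they then stand; what a row does not reach is not made up. A row lasts 1/8 s, in which the tool goes at most 62.5 mm and 10.7 degrees, less where a joint would pass 70% of its speed; a pose out of reach is approached as far as the arm can. A call with a gripper value outside its range is refused whole. The fingers move at their own pace and stop on an object; "newtons" is the grip in N (left out, the last holds). Time passes only in rows, so rows that do not move let the fingers close. It gives the time, the measured TCP pose, the force, the opening and the grip force at its end, in the units of the state.
- get_state(): the state, without advancing time (a new reading comes with each control period).
- read_camera(name): name is "scene" or "side" or "wrist"; returns (picture, depth): 480x640x3 uint8, blue, green, red; 480x640 float32, m along the optical axis (not along the pixel's ray), 0 where there is no reading.
- camera_info(name): a dict with "fovy" (degrees; the focal length in pixels is half the picture's height over the tangent of half this angle, whatever the lens; pixels are square), "cx", "cy" (the principal point, pixels), "eye" and "orientation" of the camera in the world; the wrist camera has in their place "tool_from_camera" (4x4, takes a point from camera to tool coordinates, whose origin is the TCP and whose axes are the flange's). Camera axes: x right, y down, z forward; pixel columns grow to the right and rows downward; lengths in m; the calibration is good to about 2 mm. A picture is of the moment at which its call begins: read the wrist's pose just before it. camera_info takes no time and is no camera call.
- hand_in(): hands the job in; it is judged then, once.
Trained networks look in the newest picture that a camera, given by its name, has taken for a name from the list of things; names that differ only in an ending like _2 or _b are one class to them, and where a whole thing is asked for, a point or a joint stands for the part that bears it (a point fixed in the world has none). Each returns a list of dicts, best first, with "confidence" (0 to 1); they miss things now and then, are a little off and sometimes report something else, mostly with a low value. They report only what shows in the picture. A call takes as long as a camera call. They do not tell look-alikes from the thing itself.
- recognise(camera, label): "point" ([column, row] in pixels, amid what is visible of it).
The state is a dict: "clock": time; "joint_pos": joint angles; "qvel": joint speeds; "tau": joint torques, N m; "tcp_pos": TCP position; "orientation": TCP orientation; "wrist_force": force on the tool from outside, world axes, zero at the start; "ft_torque": the same for the moment, N m; "finger_gap": finger opening in m; "grip_force": force on a finger pad.
Only numpy, scipy, OpenCV 4.12 (cv2) and the standard library are available. Lean on these libraries where they do the work, as an engineer would, in place of code of your own. Each camera call takes 0.05 s, during which the arm holds its last target. There are 200 camera calls.

## Task

Clear up the carving place: stand the two loose carving tools upright in the wooden tool block, handle down and cutting edge up, the thick-handled one fully down in the widest well and the thin-handled one fully down in the narrowest well. Then turn the block's black clamp knob so that the white line on it points at the white index mark on the block. Leave the tool that already stands in the middle well, the carvings and the wood blanks where they are.

Things in the scene. Friction and masses are not known exactly. Their poses are not given: they have to be found in the camera images.
- stout: thick carving tool lying down, 85 g, 192 mm long: octagonal pale wood handle 26 mm across flats (28 over corners), 120 mm long, then a 7 mm steel shank 50 mm long and a flat blade 16 mm wide. Origin on its axis, 80 mm from the butt (handle's free end), near its balance point; +x along the axis to the cutting edge; handle from x = -80 to +40 mm. Lying, its axis is 13 mm up
- slim: thin carving tool, the same shape and lengths as the thick one, but its octagonal pale wood handle is 16 mm across flats (17.5 mm across corners) and its blade 8 mm wide; about 45 g. Origin on its axis 80 mm from the butt, +x along the axis to the cutting edge. It lies with its axis 8 mm above the table
- stout_butt (a point): centre of the butt (handle end) of the thick tool, its lower end when standing; axes as the tool's
- slim_butt (a point): centre of the butt (handle end) of the thin tool, its lower end when standing; axes as the tool's
- third: carving tool already standing in the middle well, handle down: handle 20 mm across flats, 115 mm long; 189 mm long in all, so its edge stands 139 mm above the block. Origin at its butt on the well's floor; +z up along its axis. To be left there
- block: brown wooden tool block fixed to the table, 80 mm (x) x 280 mm (y) x 62 mm high, origin at the centre of its underside. Three round vertical flat-floored wells 50 mm deep at y = -105 mm (wide), -45 mm (middle), +15 mm (narrow) and a clamp knob at y = +95 mm, all at x = 0
- wide_well (a point): centre of the mouth of the widest well, 34 mm across, 50 mm deep, at the block's top, 62 mm above the table; axes as the block's
- mid_well (a point): centre of the mouth of the middle well, 26 mm across, taken by the standing tool
- narrow_well (a point): centre of the mouth of the narrowest well, 23 mm across, 50 mm deep; axes as the block's
- lock (a joint): angle of the clamp knob (rad), growing clockwise from above, from 0 to stops at 2.4; 1.60 when its white line points at the index mark, which lies on the block's +x side
- lock_grip (a point): on the knob's axis, 90 mm above the table: middle of its black grip bar, 48 mm long, 13 mm wide, from 74 to 100 mm above the table (it stands on a 34 mm disc on a 54 mm plate whose top is 68 mm high). Its +x runs along the bar to the end with the white line
- owl: carved wooden figure, 32 mm wide, 50 mm tall; a bystander, origin at the centre of its underside
- bear: carved wooden figure, 36 mm wide, 46 mm tall; a bystander, origin at the centre of its underside
- gnome: carved wooden figure, 28 mm wide, 58 mm tall; a bystander, origin at the centre of its underside
- hen: carved wooden figure, 34 mm wide, 44 mm tall; a bystander, origin at the centre of its underside
- blank: squared pale wood blank lying down, 90 x 28 x 28 mm, long side along its x; a bystander, origin at the centre of its underside
- bark_blank: standing darker wood blank, 35 x 35 x 55 mm; a bystander, origin at the centre of its underside
There are look-alikes about, which are no part of the job. Leave any turquoise look-alike of the slim alone.

How it is judged:
On the way, in this order (a step that is already met when the one before it is completed fails the run):
1. both loose tools stand handle down in their wells: the thick one in the wide well, the thin one in the narrow well (horizontal distance between stout_butt and wide_well below 0.012 m and z of stout_butt in the frame of wide_well below -0.04 m and angle between each of stout, slim's own x axis and vertical below 0.22 rad and horizontal distance between slim_butt and narrow_well below 0.012 m and z of slim_butt in the frame of narrow_well below -0.04 m), for 0.2 s.
2. the clamp knob is turned to the index mark (value of joint lock between 1.48 and 1.72 rad), for 0.2 s.
At the end, for the whole second after the job is handed in: Thick tool in the wide well, thin tool in the narrow well, each handle down, butt at least 40 mm below the block's top and within 12 mm of the well's axis, tilt below 0.22 rad, at rest; knob at 1.60 within 0.12 rad; third tool still upright in the middle well (all of step 1 and all of step 2 and linear speed of each of stout, slim below 0.03 m/s and horizontal distance between third and mid_well below 0.015 m and angle between third's own z axis and vertical below 0.25 rad); the robot touches nothing.
It fails at once if a carving or a wood blank is moved by more than 30 mm (distance of any of owl, bear, gnome, hen, blank, bark_blank from where it was at the start of the episode above 0.03 m).
It fails at once if the third tool is lifted or tipped out of the middle well (distance of third from where it was at the start of the episode above 0.03 m or angle between third's own z axis and vertical above 0.35 rad).
It also fails if it takes over 72 s, if anything falls off the work surface, if the arm or the gripper's body presses on something with over 40 N, if the wrist force passes 120 N, or if a joint passes its speed limit or range.

## Working session

There is one attempt and no reset: what is moved stays moved. The work goes in short steps, Python scripts to look and compute and a tool call to move; the robot and the scene stay as the last step left them, time stands still between calls to the robot, and variables do not carry over. Pictures are saved under pics/ and viewed, at most 11 in all, crops included, and the job is handed in when it is done.

Besides the shell and the picture viewer there is one more tool, called after "Request:" as name(argument=value, ...), one argument or row to a line, values as JSON. arm_command: Moves the arm, as the interface text tells. Its arguments: {"type":"object","properties":{"moves":{"type":"array"},"newtons":{"type":"number"}},"required":["moves"]}

```bash
mkdir -p pics; ls
cat > h.py <<'E'
import numpy as np,cv2
from scipy.spatial.transform import Rotation as R
from workcell import *
def q2R(q): return R.from_quat([q[1],q[2],q[3],q[0]]).as_matrix()
def cam(name):
    i=camera_info(name); f=240/np.tan(np.radians(i['fovy'])/2)
    if name=='wrist':
        s=get_state(); T=np.eye(4);T[:3,:3]=q2R(s['orientation']);T[:3,3]=s['tcp_pos']
        T=T@np.array(i['tool_from_camera'])
    else:
        T=np.eye(4);o=np.array(i['orientation']);T[:3,:3]=q2R(o) if o.size==4 else o.reshape(3,3);T[:3,3]=i['eye']
    return f,i['cx'],i['cy'],T
def cloud(c,d):
    f,cx,cy,T=c; v,u=np.mgrid[:480,:640]
    p=np.stack([(u-cx)/f*d,(v-cy)/f*d,d],-1)@T[:3,:3].T+T[:3,3]
    p[d<=0]=np.nan
    return p
def onplane(c,u,v,z):
    f,cx,cy,T=c; r=T[:3,:3]@np.array([(u-cx)/f,(v-cy)/f,1]); return T[:3,3]+r*(z-T[2,3])/r[2]
def proj(c,p):
    f,cx,cy,T=c; q=T[:3,:3].T@(np.array(p)-T[:3,3]); return q[0]/q[2]*f+cx,q[1]/q[2]*f+cy
E
python3 - <<'E'
from h import *
print(get_state())
for n in ['scene','side']:
    print(camera_info(n)); c=cam(n); im,d=read_camera(n); cv2.imwrite(f'pics/{n}0.png',im); np.savez(f'{n}0.npz',im=im,d=d)
    P=cloud(c,d)
    for l in ['stout','slim','third','block','lock','blank','bark_blank']:
        for r in recognise(n,l):
            u,v=map(int,r['point']); print(n,l,r['point'],round(r['confidence'],2),np.round(P[v,u],3))
print(camera_info('wrist'))
E
```

```text
pics
{'clock': 0.0, 'joint_pos': array([1.12039614e+00, 3.13986901e-01, 4.49600674e-02, 1.30361231e+00,
       9.54354705e-06, 1.43121316e+00]), 'qvel': array([ 0.00086966, -0.00160582, -0.0013592 , -0.000227  , -0.00101036,
       -0.00063963]), 'tau': array([ 2.39140652e-03, -4.80620706e+01,  2.98535442e+01,  1.91245554e-02,
       -1.77289462e-04,  5.67350156e-06]), 'tcp_pos': array([0.17560005, 0.54692618, 0.20290888]), 'orientation': array([-2.72448721e-04,  1.54783636e-01,  9.87947963e-01, -8.80221335e-04]), 'wrist_force': array([0.32300572, 0.31107209, 0.15158041]), 'ft_torque': array([0.05864052, 0.03214753, 0.00095461]), 'grip_force': 0.0, 'finger_gap': 0.08536135328208963}
{'fovy': 49.31739279434521, 'cx': 309.6048896781569, 'cy': 240.77814030533696, 'eye': array([ 0.9780949 , -0.34948306,  0.94459852]), 'orientation': array([-0.2684268 ,  0.83493371,  0.45497638, -0.15436724])}
scene stout [178.0, 362.3] 0.86 [ 0.507 -0.356  0.023]
scene slim [169.0, 269.3] 0.78 [ 0.299 -0.286  0.014]
scene slim [287.7, 292.8] 0.75 [ 0.485 -0.104  0.015]
scene slim [366.1, 131.3] 0.55 [0.1
[... 1079 characters left out ...]
k [334.0, 202.3] 0.73 [0.569 0.161 0.065]
side blank [342.4, 183.4] 0.63 [0.589 0.16  0.125]
side blank [249.5, 194.7] 0.59 [0.361 0.294 0.03 ]
side bark_blank [451.7, 313.8] 0.58 [ 0.724 -0.261  0.053]
side bark_blank [335.2, 200.9] 0.32 [0.574 0.167 0.066]
{'fovy': 63.04373589443681, 'cx': 306.70218188725323, 'cy': 249.33441439482814, 'tool_from_camera': array([[-3.32786175e-04, -9.47232397e-01, -3.20547461e-01,
         8.40114512e-02],
       [ 9.99999620e-01, -5.73351964e-04,  6.56100991e-04,
         4.90612454e-04],
       [-8.05266631e-04, -3.20547121e-01,  9.47232229e-01,
        -1.68632696e-01],
       [ 0.00000000e+00,  0.00000000e+00,  0.00000000e+00,
         1.00000000e+00]])}
```

View pics/scene0.png

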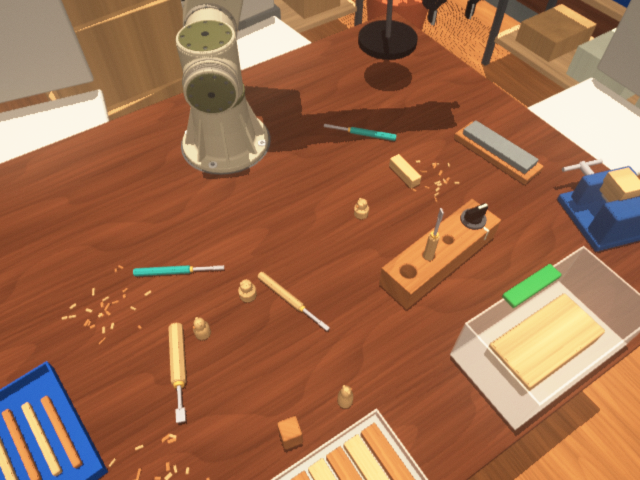

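View pics/side0.png

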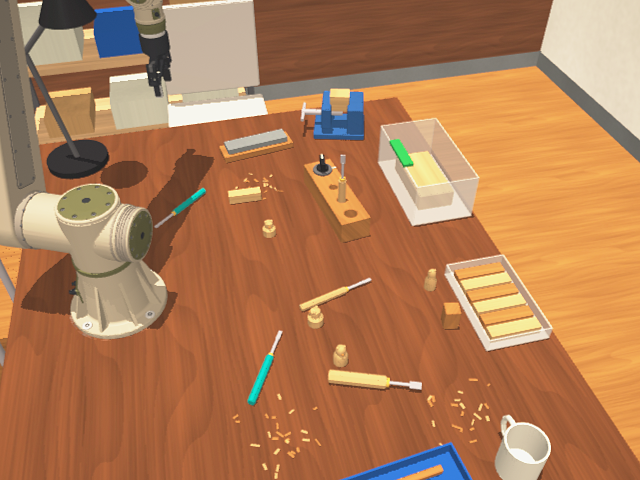

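The scene shows the stout (pale, thick) at (178,362). Slim candidates are the pale one at (288,293) and the turquoise look-alikes at (169,270) and (366,131), so I choose the pale one. The block's wide well is at (408,270), the narrow well at (448,240) and the knob at (476,212). Carvings near the tools stand at (247,290) and (201,327).

```bash
cat > m.py <<'E'
from h import *
for n in ['scene','side']:
    D=np.load(f'{n}0.npz'); im,d=D['im'],D['d']; c=cam(n); P=cloud(c,d)
    hsv=cv2.cvtColor(im,cv2.COLOR_BGR2HSV)
    for name,ctr,h in [('stout',(.5,-.36),.013),('slim',(.482,-.109),.008)]:
        z=P[...,2]; m=(z>.004)&(z<.032)&(np.hypot(P[...,0]-ctr[0],P[...,1]-ctr[1])<.17)
        k,lab=cv2.connectedComponents(m.astype(np.uint8))
        u,v=map(int,proj(c,(*ctr,h+.008)))
        l=np.bincount(lab[v-3:v+4,u-3:u+4].ravel(),minlength=k); l[0]=0; mm=lab==l.argmax()
        q=P[mm]; xy=q[:,:2]; vx,vy,x0,y0=cv2.fitLine(xy.astype(np.float32),cv2.DIST_HUBER,0,.001,.001).ravel()
        a=np.array([vx,vy]); t=(xy-[x0,y0])@a; w=(xy-[x0,y0])@[-vy,vx]
        print(n,name,len(q),'dir',a,'ends',np.round([x0,y0]+a*t.min(),4),np.round([x0,y0]+a*t.max(),4),'len',np.ptp(t),'z',np.percentile(q[:,2],[50,95]))
        for b in np.linspace(t.min(),t.max(),7)[:-1]:
            s=(t>=b)&(t<b+np.ptp(t)/6); print('   w',np.round(np.percentile(w[s],[2,50,98]),4))
    # block top
    z=P[...,2]; m=(abs(z-.062)<.003)&(np.hypot(P[...,0]-.6,P[...,1]-.19)<.2)
    k,lab,st,_=cv2.connectedComponentsWithStats(m.astype(np.uint8)); mm=lab==(st[1:,4].argmax()+1)
    xy=P[mm][:,:2].astype(np.float32); print(n,'block',cv2.minAreaRect(xy),np.median(P[mm][:,2]))
    m=(z>.088)&(z<.104)&(np.hypot(P[...,0]-.578,P[...,1]-.301)<.04); q=P[m]; 
    if len(q): print('knob',len(q),cv2.minAreaRect(q[:,:2].astype(np.float32)),q.mean(0))
    for l in ['owl','bear','gnome','hen']:
        for r in recognise(n,l)[:4]:
            u,v=map(int,r['point']); print(n,l,r['point'],round(r['confidence'],2),np.round(P[v,u],3))
im=np.load('scene0.npz')['im']
a=cv2.resize(im[190:310,370:520],(800,640))[:600]
b=cv2.resize(im[255:425,130:340],None,fx=3.5,fy=3.5)
cv2.imwrite('pics/c1.png',a); cv2.imwrite('pics/c2.png',b)
E
python3 m.py
```

```text
scene stout 1139 dir [ 0.92883503 -0.37049353] ends [ 0.4281 -0.3268] [ 0.6079 -0.3985] len 0.19359882024486874 z [0.02143954 0.02705842]
   w [-0.0137  0.0001  0.0111]
   w [-0.0143  0.0001  0.0113]
   w [-0.014   0.0004  0.0118]
   w [-0.0126  0.0011  0.0118]
   w [-0.0038 -0.0004  0.0027]
   w [-0.0077 -0.0003  0.0071]
scene slim 585 dir [0.9614186  0.27508956] ends [ 0.4116 -0.1321] [ 0.5974 -0.079 ] len 0.19325420328096915 z [0.01231358 0.01714092]
   w [-0.0051  0.0004  0.0101]
   w [-0.0055  0.0001  0.01  ]
   w [-0.0065 -0.0002  0.0103]
   w [-0.0063 -0.0008  0.009 ]
   w [-0.0019  0.0006  0.0053]
   w [-0.0037  0.0004  0.0053]
scene block ((0.5851851105690002, 0.21539756655693054), (0.08199123293161392, 0.28325584530830383), 7.487104415893555) 0.061600276173016166
knob 173 ((0.5727366805076599, 0.30864256620407104), (0.04822495952248573, 0.015909668058156967), 82.6906509399414) [0.57418421 0.30695632 0.09711523]
scene owl [199.3, 327.7] 0.84 [ 0.474 -0.293  0.043]
scene owl [476.5, 211.8] 0.32 [0.578 0.301 0.101]
scene gnome [343.6, 397.3] 0.67 [ 0.734 -0.138  0.039]
scene h
[... 523 characters left out ...]

   w [-0.0067 -0.0005  0.0135]
   w [-0.0072 -0.0009  0.0089]
   w [-0.0067 -0.0005  0.0103]
   w [-0.0043  0.0011  0.0051]
   w [-0.0041  0.0006  0.0109]
side block ((0.5859713554382324, 0.21512365341186523), (0.08376598358154297, 0.2869018614292145), 7.14363956451416) 0.06185280998911358
knob 67 ((0.5741031169891357, 0.3079087734222412), (0.05530785024166107, 0.013675732538104057), 82.4675521850586) [0.57323912 0.30326451 0.09844955]
side owl [342.3, 353.6] 0.66 [ 0.465 -0.301  0.042]
side bear [318.6, 316.2] 0.83 [ 0.441 -0.186  0.036]
side gnome [428.8, 280.7] 0.72 [ 0.723 -0.134  0.028]
side hen [343.1, 352.5] 0.68 [ 0.468 -0.298  0.041]
side hen [267.5, 225.3] 0.58 [0.385 0.146 0.036]
```

View pics/c1.png

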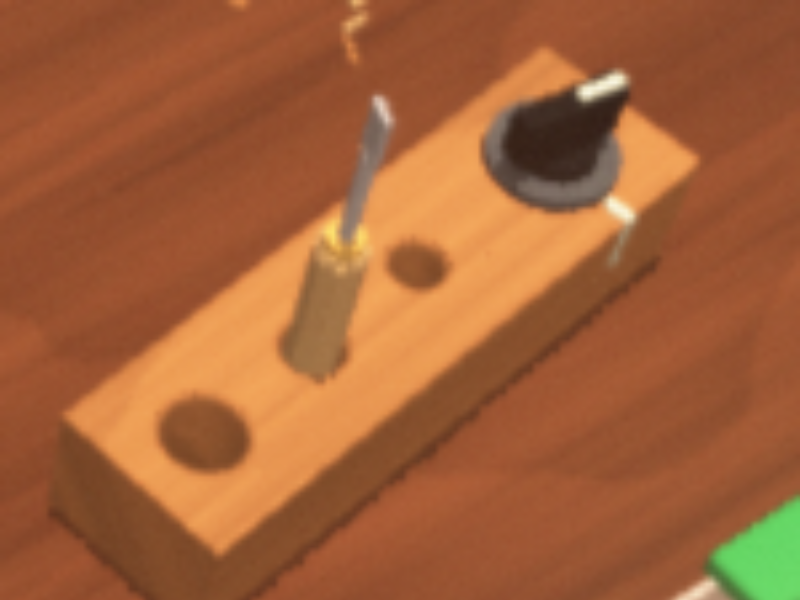

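View pics/c2.png

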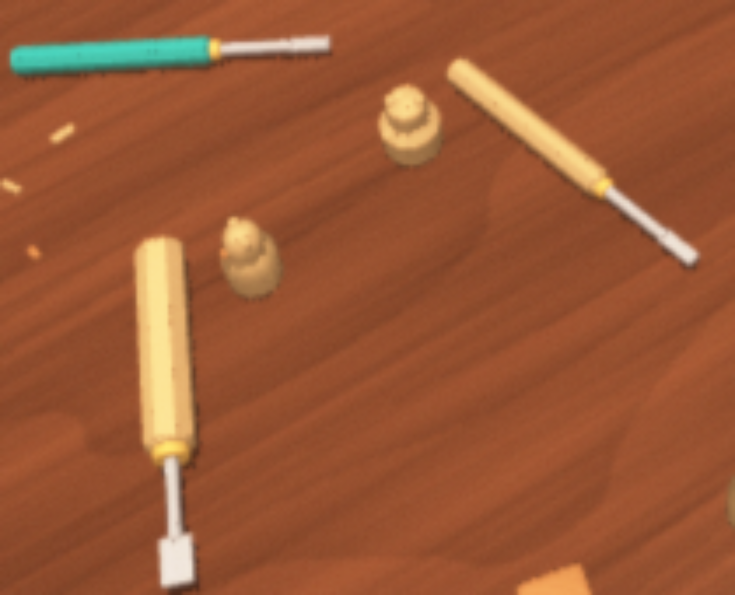

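The crop confirms it: the thin pale tool with the short blade is the slim, and turquoise is left alone. The index mark is on the block's near (+x) side, and the knob line points to world +y. Next I move over the stout.

Request:
arm_command(
  moves=[0.4, -47, -41, -6, 0, 0, 0, 0.4, -47, -41, -6, 0, 0, 0, 0.4, -47, -41, -6, 0, 0, 0, 0.4, -47, -41, -6, 0, 0, 0, 0.4, -47, -41, -6, 0, 0, 0, 0.4, -47, -41, -6, 0, 0, 0, 0.4, -47, -41, -6, 0, 0, 0, 0.4, -47, -41, 0, 0, 0, 0],
  newtons=60,
)

```text
clock: 2.2
tcp_pos: [0.4342, 0.1193, 0.2466]
orientation: [0.001, 0.155, 0.988, 0.0]
wrist_force: [2.0, 0.8, 0.2]
finger_gap: 0.0596
grip_force: 0.0
```

```bash
python3 -c "
from h import *
s=get_state();print(s['joint_pos'].round(4),s['tcp_pos'].round(4),q2R(s['orientation']).round(3).tolist())"
```

```text
[ 8.9400e-02  5.8600e-02 -1.6370e-01  1.3463e+00  2.0000e-04  4.0020e-01] [0.4342 0.1193 0.2466] [[-0.952, 0.306, 0.002], [0.306, 0.952, 0.0], [-0.002, 0.001, -1.0]]
```

Request:
arm_command(
  moves=[0.4, -28, -54, 0, 0, 0, 0, 0.4, -28, -54, 0, 0, 0, 0, 0.4, -28, -54, 0, 0, 0, 0, 0.4, -28, -54, 0, 0, 0, 0, 0.4, -28, -54, 0, 0, 0, 0, 0.4, -28, -54, 0, 0, 0, 0, 0.4, -28, -54, 0, 0, 0, 0, 0.4, -28, -54, 0, 0, 0, 0],
)

```text
clock: 3.2
tcp_pos: [0.5142, -0.3608, 0.2458]
orientation: [0.0, 0.155, 0.988, -0.0]
wrist_force: [-0.5, -0.2, -0.7]
finger_gap: 0.0603
grip_force: 0.0
```

```bash
python3 -c "
from h import *
s=get_state();print(s['joint_pos'].round(4),s['tcp_pos'].round(4),q2R(s['orientation']).round(3).tolist())"
```

```text
[-7.3960e-01  4.1610e-01  2.9690e-01  1.4511e+00  3.0000e-04 -4.2860e-01] [ 0.5142 -0.3608  0.2458] [[-0.952, 0.306, 0.001], [0.306, 0.952, -0.0], [-0.001, 0.0, -1.0]]
```

```bash
cat > w.py <<'E'
from h import *
def tool(name,ctr,h,save=None):
    c=cam('wrist'); im,d=read_camera('wrist'); P=cloud(c,d)
    if save: cv2.imwrite(save,im)
    z=P[...,2]; m=(z>.004)&(z<2*h+.006)&(np.hypot(P[...,0]-ctr[0],P[...,1]-ctr[1])<.14)
    k,lab,st,_=cv2.connectedComponentsWithStats(m.astype(np.uint8))
    best=None
    for i in range(1,k):
        if st[i,4]<400: continue
        q=P[lab==i]; xy=q[:,:2]; vx,vy,x0,y0=cv2.fitLine(xy.astype(np.float32),cv2.DIST_HUBER,0,.001,.001).ravel()
        if vx<0: vx,vy=-vx,-vy
        a=np.array([vx,vy]); t=(xy-[x0,y0])@a; w=(xy-[x0,y0])@[-vy,vx]; A,B=np.percentile(t,[.3,99.7])
        print(name,len(q),'ang',np.degrees(np.arctan2(vy,vx)).round(1),'ends',np.round([x0,y0]+a*A,4),np.round([x0,y0]+a*B,4),'len',(B-A).round(4),'zmax',np.percentile(q[:,2],97).round(4),'org',np.round([x0,y0]+a*(B-.112),4),np.round([x0,y0]+a*(A+.08),4))
        for b in np.linspace(A,B,7)[:-1]:
            s=(t>=b)&(t<b+(B-A)/6); print('   w',np.round(np.percentile(w[s],[2,50,98]),4))
E
python3 - <<'E'
from w import *
tool('stout',(.505,-.362),.013,'pics/w1.png')
print(recognise('wrist','stout'))
E
```

```text
stout 3765 ang -21.3 ends [ 0.4266 -0.3284] [ 0.6042 -0.3976] len 0.1906 zmax 0.0256 org [ 0.4999 -0.3569] [ 0.5012 -0.3574]
   w [-0.0123 -0.0001  0.0125]
   w [-0.0124 -0.      0.0126]
   w [-0.0124  0.0001  0.0125]
   w [-0.0123 -0.0001  0.0123]
   w [-0.0033  0.      0.0034]
   w [-0.0075  0.0001  0.0076]
stout 411 ang -20.3 ends [ 0.4462 -0.2886] [ 0.475  -0.2992] len 0.0306 zmax 0.0273 org [ 0.3699 -0.2604] [ 0.5212 -0.3163]
   w [-0.0047  0.0034  0.0161]
   w [-0.0087 -0.004   0.0195]
   w [-0.0099 -0.0064  0.0211]
   w [-0.0097 -0.0076  0.0214]
   w [-0.0089 -0.0044  0.0199]
   w [-0.005   0.0045  0.0154]
[{'point': [306.4, 175.6], 'confidence': 0.91}]
```

View pics/w1.png

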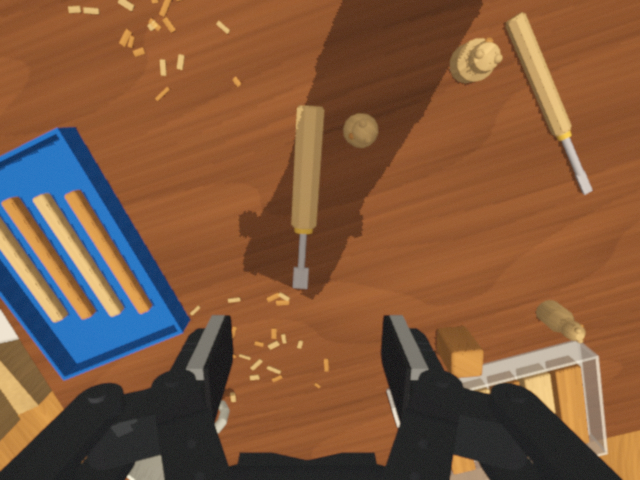

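Request:
arm_command(
  moves=[0.4, 0, 0, 0, 0, 0, 0.061, 0.4, 0, 0, 0, 0, 0.15, 0, 0.4, 0, 0, 0, 0, 0.15, 0, 0.4, -13, 0, 43, 0, 0, 0, 0.4, -13, 0, 43, 0, 0, 0, 0.4, -13, 0, 43, 0, 0, 0, 0.4, -13, 0, 43, 0, 0, 0, 0.4, -13, 0, 43, 0, 0, 0],
)

```text
clock: 4.3
tcp_pos: [0.513, -0.3575, 0.0198]
orientation: [-0.146, 0.183, 0.972, 0.028]
wrist_force: [1.0, -0.1, 0.5]
finger_gap: 0.0599
grip_force: 0.0
```

```bash
cat >> h.py <<'E'
def togo(p):
    s=get_state(); Rm=q2R(s['orientation']); print('q',s['joint_pos'].round(3),'tcp',s['tcp_pos'].round(4),'F',s['wrist_force'].round(1),'gap',round(s['finger_gap'],4))
    print('x',Rm[:,0].round(3),'y',Rm[:,1].round(3),'z',Rm[:,2].round(3),'togo mm',(Rm.T@(np.array(p)-s['tcp_pos'])*1000).round(1))
E
python3 -c "
from h import *
togo((.512,-.3616,.005))"
```

```text
q [-0.689  0.778  0.311  1.389 -0.092 -0.304] tcp [ 0.513  -0.3575  0.0198] F [ 1.  -0.1  0.5] gap 0.0599
x [-0.89   0.347  0.295] y [0.363 0.932 0.   ] z [-0.275  0.107 -0.956] togo mm [-4.9 -4.1 14. ]
```

Request:
arm_command(
  moves=[0.4, -5, -4, 14, 0, 0, 0, -1, 0, 0, 0, 0, 0, 0, -1, 0, 0, 0, 0, 0, 0, -1, 0, 0, 0, 0, 0, 0, -1, 0, 0, 0, 0, 0, 0],
)

```text
clock: 4.92
tcp_pos: [0.5127, -0.3626, 0.0074]
orientation: [-0.146, 0.183, 0.972, 0.027]
wrist_force: [-0.5, 0.1, -0.1]
finger_gap: -0.0004
grip_force: 0.0
```

Run:
```python
from h import *
im,d=read_camera('scene'); cv2.imwrite('pics/s1.png',cv2.resize(im[280:450,90:290],None,fx=3.5,fy=3.5)); togo((.512,-.3616,.005))
print(recognise('scene','stout'))
```

```text
q [-0.694  0.79   0.303  1.367 -0.094 -0.309] tcp [ 0.5125 -0.3625  0.0071] F [-0.7  0.4 -0.1] gap -0.0
x [-0.891  0.347  0.294] y [ 0.363  0.932 -0.   ] z [-0.274  0.106 -0.956] togo mm [0.2 0.6 2.3]
[{'point': [180.5, 378.7], 'confidence': 0.78}, {'point': [433.9, 240.7], 'confidence': 0.61}, {'point': [342.9, 396.6], 'confidence': 0.31}, {'point': [444.1, 254.3], 'confidence': 0.17}]
```

View pics/s1.png

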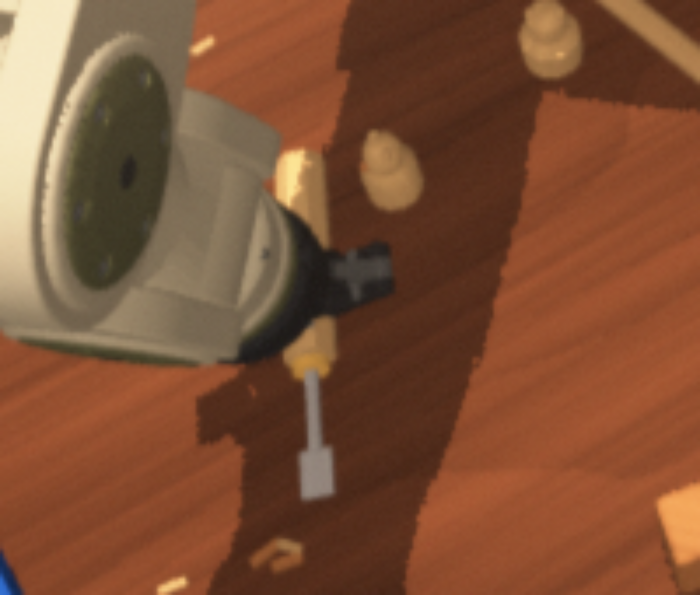

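Run:
```python
from h import *
im,d=read_camera('wrist'); cv2.imwrite('pics/w2.png',im); c=cam('wrist');P=cloud(c,d)
for v in range(100,480,40): print(v,[tuple((P[v,u]*1000).round().tolist()) for u in (270,306,340)])
```

```text
100 [(414.0, -343.0, -2.0), (430.0, -330.0, 25.0), (427.0, -311.0, -1.0)]
140 [(433.0, -350.0, -1.0), (445.0, -336.0, 25.0), (445.0, -318.0, -1.0)]
180 [(451.0, -357.0, -1.0), (461.0, -342.0, 25.0), (463.0, -325.0, -2.0)]
220 [(469.0, -364.0, -2.0), (477.0, -348.0, 23.0), (482.0, -332.0, -3.0)]
260 [(487.0, -371.0, -0.0), (493.0, -354.0, 25.0), (500.0, -339.0, -1.0)]
300 [(506.0, -379.0, -2.0), (509.0, -361.0, 24.0), (519.0, -346.0, -3.0)]
340 [(513.0, -376.0, 52.0), (516.0, -363.0, 61.0), (522.0, -353.0, 53.0)]
380 [(518.0, -375.0, 81.0), (nan, nan, nan), (525.0, -357.0, 82.0)]
420 [(520.0, -374.0, 103.0), (562.0, -381.0, 15.0), (525.0, -359.0, 105.0)]
460 [(523.0, -374.0, 114.0), (530.0, -369.0, 106.0), (528.0, -361.0, 114.0)]
```

View pics/w2.png

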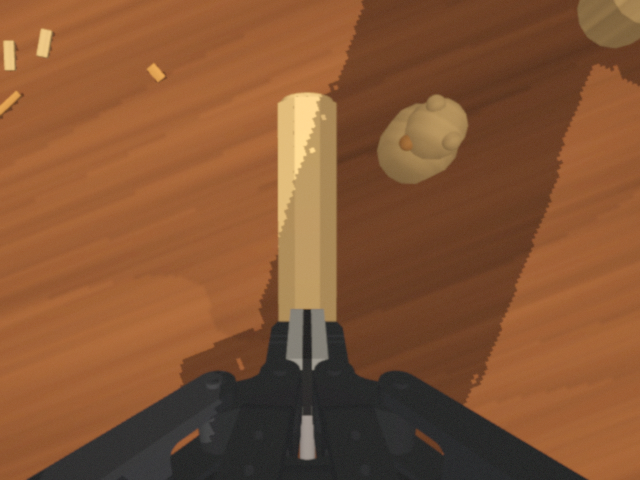

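Run:
```python
from h import *
s=get_state();im,d=read_camera('wrist'); c=cam('wrist');P=cloud(c,d);Rm=q2R(s['orientation'])
for v in range(296,350,5): print(v,[((Rm.T@(P[v,u]-s['tcp_pos'])*1000).round(1).tolist(),(P[v,u,2]*1000).round(1),im[v,u].tolist()) for u in (295,306,318)])
```

```text
296 [([10.4, -4.5, -14.7], np.float64(23.8), [97, 152, 186]), ([10.9, 0.3, -15.6], np.float64(24.8), [99, 155, 190]), ([11.1, 5.4, -16.2], np.float64(25.4), [99, 154, 189])]
301 [([8.6, -4.4, -15.9], np.float64(24.3), [98, 153, 187]), ([8.9, 0.3, -16.5], np.float64(25.0), [101, 156, 191]), ([8.8, 5.4, -16.3], np.float64(24.8), [97, 153, 189])]
306 [([7.1, -4.4, -17.5], np.float64(25.4), [96, 151, 187]), ([6.7, 0.3, -16.7], np.float64(24.6), [101, 155, 190]), ([6.8, 5.4, -17.0], np.float64(24.9), [98, 154, 189])]
311 [([12.3, -4.0, -32.1], np.float64(40.9), [120, 129, 134]), ([12.2, 0.3, -32.0], np.float64(40.8), [31, 34, 35]), ([12.4, 4.9, -32.3], np.float64(41.2), [119, 129, 133])]
316 [([11.8, -3.9, -35.1], np.float64(43.7), [118, 128, 132]), ([11.9, 0.3, -35.3], np.float64(43.9), [33, 34, 33]), ([11.8, 4.9, -35.2], np.float64(43.7), [118, 127, 132])]
321 [([12.0, -3.8, -39.4], np.float64(47.8), [119, 129, 133]), ([11.4, 0.3, -38.3], np.float64(46.5), [31, 32, 34]), ([12.3, 4.7, -39.9], np.float64(48.4), [119, 129, 133])]
326 [([11.9, -3.7, -42.8], np.float64(51.1), [121, 131, 134]), ([11.3, 0.3, -41.9], np.float64(50.0), [32, 34, 35]), ([12.2, 4.6, -43.4], np.float64(51.7), [121, 130, 134])]
331 [([11.5, -3.6, -45.6], np.float64(53.6), [119, 128, 133]), ([12.0, 0.3, -46.5], np.float64(54.6), [38, 34, 35]), ([11.4, 4.6, -45.6], np.float64(53.6), [119, 129, 132])]
336 [([11.4, -3.5, -48.9], np.float64(56.8), [119, 128, 132]), ([11.6, 0.3, -49.2], np.float64(57.1), [36, 35, 35]), ([12.0, 4.4, -49.9], np.float64(57.9), [120, 129, 133])]
341 [([11.6, -3.4, -52.4], np.float64(60.1), [120, 130, 133]), ([12.1, 0.3, -53.3], np.float64(61.1), [32, 34, 37]), ([11.5, 4.4, -52.2], np.float64(59.9), [120, 129, 132])]
346 [([11.9, -3.3, -56.0], np.float64(63.7), [120, 128, 132]), ([12.6, 0.3, -57.0], np.float64(64.8), [35, 35, 37]), ([11.8, 4.3, -55.8], np.float64(63.5), [118, 127, 131])]
```

The wrist view shows the shut fingers above the handle. Their tips (row 309) lie about 32 mm behind the reported TCP, and the stout hasn't moved. I'll reopen and go down along the tool axis in stages.

Request:
arm_command(
  moves=[0.4, 0, 0, 0, 0, 0, 0, 0.4, 0, 0, 0, 0, 0, 0, 0.4, 0, 0, 0, 0, 0, 0, 0.4, 0, 0, 10, 0, 0, 0, 0.4, 0, 0, 11, 0, 0, 0, 0.4, 0, 0, 0, 0, 0, 0],
)

```text
clock: 5.88
tcp_pos: [0.505, -0.359, -0.0154]
orientation: [-0.148, 0.183, 0.972, 0.028]
wrist_force: [0.9, -0.2, -0.6]
finger_gap: 0.0599
grip_force: 0.0
```

Run:
```python
from h import *
togo((.512,-.3616,.005))
s=get_state();im,d=read_camera('wrist'); c=cam('wrist');P=cloud(c,d);Rm=q2R(s['orientation'])
Q=(P-s['tcp_pos'])@Rm*1000
m=(abs(Q[...,1])>20)&(abs(Q[...,1])<45)&(abs(Q[...,0])<14)&(Q[...,2]>-80)&(P[...,2]>.006)
print(m.sum(),Q[m][np.argsort(-Q[m][:,2])[:300:20]].round(1))
```

```text
q [-0.697  0.796  0.254  1.316 -0.094 -0.312] tcp [ 0.505  -0.359  -0.0154] F [ 0.9 -0.2 -0.6] gap 0.0599
x [-0.889  0.347  0.298] y [0.363 0.932 0.001] z [-0.277  0.109 -0.955] togo mm [ -1.    0.1 -21.7]
8514 [[  3.9 -29.9 -30.6]
 [ -3.8  30.3 -32.3]
 [  9.1  30.2 -32.7]
 [ -5.  -29.6 -33.2]
 [  1.6 -29.5 -33.6]
 [  2.3  30.  -33.9]
 [ -7.1  30.1 -34.3]
 [ 11.1 -31.  -34.7]
 [  8.2  30.2 -35. ]
 [ 11.4 -32.8 -35.3]
 [ 11.1  30.3 -35.5]
 [  4.2 -29.4 -35.7]
 [  6.1 -29.6 -35.9]
 [ -8.6 -29.7 -36.1]
 [  7.6 -29.8 -36.3]]
```

Request:
arm_command(
  moves=[0.4, 0, 0, 9, 0, 0, 0, 0.4, 0, 0, 0, 0, 0, 0, -1, 0, 0, 0, 0, 0, 0, -1, 0, 0, 0, 0, 0, 0, -1, 0, 0, 0, 0, 0, 0, -1, 0, 0, 0, 0, 0, 0],
)

```text
clock: 6.68
tcp_pos: [0.5043, -0.3592, -0.022]
orientation: [-0.146, 0.183, 0.972, 0.027]
wrist_force: [-0.2, -0.1, 2.8]
finger_gap: 0.0243
grip_force: 60.1
```

Gripped: 24.3 mm gap against 26 mm across the flats. Now I plan the lift and uprighting.

```bash
cat > plan.py <<'E'
from h import *
from scipy.spatial.transform import Slerp
def plan(legs,grip):
    """legs: list of (p,Rm,n). prints tool-axis rows, rounded, following a simulated command"""
    s=get_state(); p=np.array(s['tcp_pos']); Rm=q2R(s['orientation']); rows=[]
    for P,RT,n in legs:
        P=np.array(P); p0,R0=p.copy(),Rm.copy()
        sl=Slerp([0,1],R.from_matrix([R0,RT]))
        for i in range(1,n+1):
            pt=p0+(P-p0)*i/n; Rt=sl(i/n).as_matrix()
            t=(Rm.T@(pt-p)*1000).round(0); w=R.from_matrix(Rm.T@Rt).as_rotvec().round(3)
            if np.linalg.norm(t)>62.5 or np.linalg.norm(w)>.186: print('LIMIT',np.linalg.norm(t),np.linalg.norm(w))
            rows.append([grip,*t.astype(int).tolist(),*w.tolist()])
            p=p+Rm@(t/1000); Rm=Rm@R.from_rotvec(w).as_matrix()
    for k in range(0,len(rows),8): print(', '.join(f'{x:g}' for r in rows[k:k+8] for x in r))
def axes(phi,down):  # pointing heading phi, dipping by 'down' rad, camera below
    h=np.array([np.cos(phi),np.sin(phi),0]);u=np.array([0,0,1.])
    z=np.cos(down)*h-np.sin(down)*u; x=-np.sin(down)*h-np.cos(down)*u
    return np.stack([x,np.cross(z,x),z],1)
E
python3 - <<'E'
from plan import *
s=get_state(); R0=q2R(s['orientation']); p=np.array(s['tcp_pos'])
z=R0[:,2]; lean=np.arcsin(np.hypot(z[0],z[1])); print(lean)
phi=np.radians(3); h=np.array([np.cos(phi),np.sin(phi),0]); T=axes(phi,lean)
b=np.array([.0909,0,-.0082]); 
well=np.array([.599,.111,.062+.06]); G=well-T@b; print(G)
plan([(p+[0,0,.12],R0,3),(G+[-.03,-.02,.03],T,11),(G,T,2)],-1)
E
```

```text
0.29828439209238466
[0.63350432 0.11280829 0.20647622]
-1, 12, 0, -38, 0, 0, 0, -1, 12, 0, -38, 0, 0, 0, -1, 11, 0, -39, 0, 0, 0, -1, 10, 42, -10, -0.02, -0.14, -0.038, -1, 7, 42, -11, -0.02, -0.141, -0.038, -1, 4, 42, -10, -0.02, -0.14, -0.037, -1, 1, 43, -10, -0.02, -0.141, -0.038, -1, -2, 43, -9, -0.02, -0.14, -0.038
-1, -5, 43, -7, -0.02, -0.141, -0.038, -1, -8, 43, -6, -0.02, -0.14, -0.037, -1, -9, 42, -4, -0.02, -0.141, -0.038, -1, -12, 43, -1, -0.02, -0.14, -0.038, -1, -13, 41, 1, -0.02, -0.141, -0.038, -1, -15, 42, 4, -0.02, -0.14, -0.037, -1, 10, 9, 19, -0, -0, -0, -1, 10, 9, 20, -0, -0, -0
```

Request:
arm_command(
  moves=[-1, 12, 0, -38, 0, 0, 0, -1, 12, 0, -38, 0, 0, 0, -1, 11, 0, -39, 0, 0, 0, -1, 10, 42, -10, -0.02, -0.14, -0.038, -1, 7, 42, -11, -0.02, -0.14, -0.038, -1, 4, 42, -10, -0.02, -0.14, -0.038, -1, 1, 43, -10, -0.02, -0.14, -0.038, -1, -2, 43, -9, -0.02, -0.14, -0.038],
)

```text
clock: 7.68
tcp_pos: [0.5487, -0.1519, 0.1619]
orientation: [0.21, 0.096, 0.973, 0.024]
wrist_force: [0.8, -0.1, 0.2]
finger_gap: 0.0243
grip_force: 59.6
```

```bash
cat > g1.py <<'E'
from plan import *
import sys
lean=.298; phi=np.radians(3); T=axes(phi,lean); b=np.array([.0909,0,-.0082])
G=np.array([.599,.111,.122])-T@b
E
python3 - <<'E'
from g1 import *
togo(G); plan([(G+[-.03,-.02,.03],T,6),(G,T,2)],-1)
E
```

```text
q [-0.539  0.005 -0.528  0.67   0.22  -0.301] tcp [ 0.5487 -0.1519  0.1619] F [ 0.8 -0.1  0.2] gap 0.0243
x [-0.894  0.198 -0.403] y [0.177 0.98  0.088] z [ 0.413  0.007 -0.911] togo mm [-41.4 278.4  -3.8]
-1, -5, 43, -7, -0.02, -0.14, -0.038, -1, -8, 42, -6, -0.019, -0.14, -0.037, -1, -10, 43, -3, -0.02, -0.141, -0.038, -1, -11, 42, -2, -0.02, -0.14, -0.037, -1, -14, 41, 2, -0.019, -0.14, -0.038, -1, -14, 41, 4, -0.02, -0.14, -0.037, -1, 10, 9, 19, -0, -0, -0, -1, 10, 9, 20, -0, -0, -0
```

Request:
arm_command(
  moves=[-1, -5, 43, -7, -0.02, -0.14, -0.038, -1, -8, 42, -6, -0.02, -0.14, -0.038, -1, -10, 43, -3, -0.02, -0.14, -0.038, -1, -11, 42, -2, -0.02, -0.14, -0.038, -1, -14, 41, 2, -0.02, -0.14, -0.038, -1, -14, 41, 4, -0.02, -0.14, -0.037],
)

```text
clock: 8.43
tcp_pos: [0.6549, 0.0979, 0.2935]
orientation: [0.557, -0.022, 0.83, 0.016]
wrist_force: [1.7, -1.0, -1.3]
finger_gap: 0.0246
grip_force: 59.6
```

Run:
```python
from g1 import *
togo(G); plan([(G,T,3)],-1)
```

```text
q [ 0.004 -0.17  -1.027 -0.468  0.046 -0.017] tcp [0.6549 0.0979 0.2935] F [ 1.7 -1.  -1.3] gap 0.0246
x [-0.379 -0.018 -0.925] y [-0.053  0.999  0.002] z [ 0.924  0.05  -0.379] togo mm [88.4 15.8 13.9]
-1, 29, 5, 5, 0.001, -0.03, -0.001, -1, 30, 6, 3, 0, -0.031, -0, -1, 30, 5, 3, 0.001, -0.03, -0.001
```

```bash
cat > kin.py <<'E'
from h import *
from scipy.optimize import least_squares
D=[([1.1204,.31399,.04496,1.30361,0,1.431],(.1756,.5469,.2029)),([.0894,.0586,-.1637,1.3463,0,.4],(.4342,.1193,.2466)),([-.7396,.4161,.2969,1.4511,0,-.4286],(.5142,-.3608,.2458)),
([-.689,.778,.311,1.389,-.092,-.304],(.513,-.3575,.0198)),([-.697,.796,.254,1.316,-.094,-.312],(.505,-.359,-.0154)),([-.539,.005,-.528,.67,.22,-.301],(.5487,-.1519,.1619)),([.004,-.17,-1.027,-.468,.046,-.017],(.6549,.0979,.2935))]
def Ry(a): return R.from_rotvec([0,a,0]).as_matrix()
def Rz(a): return R.from_rotvec([0,0,a]).as_matrix()
def fk(k,q):
    A=Rz(q[0]); p=A@[0,k[7],k[0]]; A=A@Ry(q[1]); p=p+A@[k[1],0,k[2]]
    A=A@Ry(-q[2]); p=p+A@[k[3],0,k[4]]; A=A@Ry(q[3]); p=p+A@[0,k[5],0]*0
    A=A@Rz(q[4]); p=p+A@[k[6],0,0]
    return p,A
K0=np.array([.2,.0,.3,.3,.0,0,.25,.08])
sol=least_squares(lambda k:np.concatenate([fk(k,q)[0]-p for q,p in D]+[1e-3*(k-K0)]),K0)
K=sol.x
if __name__=='__main__':
    print(K.round(4)); print([np.round((fk(K,q)[0]-p)*1000,1).tolist() for q,p in D])
E
cat > reach.py <<'E'
from kin import *
lo=np.array([-2.76,-.86,-1.03,-2.2,-1.47]);hi=np.array([2.76,1.69,1.26,2.34,1.5])
def ik(P,z):
    best=None
    for q0 in ([0,0,-.9,-.4,0],[0,.5,0,0,0],[-.5,-.3,-.9,0,.5],[.5,-.3,-.9,0,-.5]):
        r=least_squares(lambda q:np.r_[(fk(K,q)[0]-P)*10,(fk(K,q)[1][:,0]-z)],np.clip(q0,lo+.01,hi-.01),bounds=(lo,hi))
        if best is None or r.cost<best.cost: best=r
    q=best.x; p,A=fk(K,q)
    # roll: joint 6 angle is found separately
    return q,np.linalg.norm(p-P)*1000
if __name__=='__main__':
    for dip in (0,.3,.5,.6,.7):
      for ph in (-60,-30,0,30,60):
        f=np.radians(ph); h=np.array([np.cos(f),np.sin(f),0]); z=np.cos(dip)*h-np.sin(dip)*np.array([0,0,1])
        out=[]
        for bz in (.012,.07,.1):
            g=np.array([.599,.111,bz+.095])+.036*z   # grasp 95 mm above butt, TCP 36 mm ahead
            q,e=ik(g,z); out.append((round(e,1),q.round(2).tolist()))
        print(dip,ph,out)
E
python3 kin.py; python3 reach.py
```

```text
[0.2054 0.0235 0.4937 0.389  0.0745 0.     0.4331 0.0788]
[[1.1, -0.5, 0.1], [6.1, -0.7, 4.1], [-5.8, 3.6, -3.7], [-7.5, -8.3, -1.7], [-6.1, -8.9, -1.0], [13.0, 17.9, 9.2], [-4.3, 3.4, -6.9]]
0 -60 [(np.float64(0.0), [0.72, 0.98, -0.31, 1.85, -1.38]), (np.float64(0.0), [0.72, 0.88, -0.34, 1.93, -1.38]), (np.float64(0.0), [0.72, 0.83, -0.34, 1.98, -1.38])]
0 -30 [(np.float64(0.0), [0.68, 0.88, -0.89, -1.76, -1.21]), (np.float64(0.0), [0.68, 0.73, -0.91, -1.64, -1.21]), (np.float64(0.0), [0.68, 0.65, -0.92, -1.57, -1.21])]
0 0 [(np.float64(7.9), [0.57, 1.02, -1.03, -2.2, -0.85]), (np.float64(8.4), [0.6, 0.87, -1.03, -2.1, -0.92]), (np.float64(8.7), [0.63, 0.68, -1.03, -1.77, -0.99])]
0 30 [(np.float64(4.8), [-0.7, 0.95, -1.03, -2.2, 1.39]), (np.float64(5.2), [-0.71, 0.77, -1.03, -2.11, 1.43]), (np.float64(5.4), [-0.71, 0.65, -1.03, -1.77, 1.45])]
0 60 [(np.float64(0.0), [-0.7, 0.89, -0.72, 1.53, 1.4]), (np.float64(0.0), [-0.7, 0.76, -0.75, 1.64, 1.4]), (np.float64(0.0), [-0.7, 0.69, -0.75, 1.7, 1.4])]
0.3 -60 [(np.float64(0.0), [0.69, 0.77, -0.36, 0.94, -1.23]), (np.float64(0.0), [0.69
[... 2566 characters left out ...]
[0.56, 0.44, -0.26, 0.92, -0.87])]
0.7 -30 [(np.float64(0.0), [0.48, 0.3, -0.77, -0.07, -0.7]), (np.float64(0.0), [0.48, 0.2, -0.71, 0.09, -0.7]), (np.float64(0.0), [0.48, 0.16, -0.67, 0.17, -0.7])]
0.7 0 [(np.float64(0.3), [0.11, 0.12, -1.03, -0.44, -0.09]), (np.float64(0.0), [0.11, 0.0, -0.97, -0.27, -0.08]), (np.float64(0.0), [0.11, -0.05, -0.92, -0.17, -0.08])]
0.7 30 [(np.float64(0.0), [-0.36, 0.16, -0.99, -0.23, 0.63]), (np.float64(0.0), [-0.36, 0.05, -0.92, -0.04, 0.63]), (np.float64(0.0), [-0.36, -0.01, -0.87, 0.06, 0.63])]
0.7 60 [(np.float64(0.0), [-0.5, 0.37, -0.66, 0.51, 0.87]), (np.float64(0.0), [-0.5, 0.28, -0.6, 0.66, 0.87]), (np.float64(0.0), [-0.5, 0.24, -0.56, 0.73, 0.87])]
```

```bash
sed -i 's/p=p+A@\[0,k\[5\],0\]\*0/p=p+A@[k[5],0,k[8]]/; s/K0=.*/K0=np.array([.2,.0,.4,.3,.0,.1,.25,.08,0])/; s/1e-3\*(k-K0)/3e-4*(k-K0)/' kin.py
sed -i 's/(0,.3,.5,.6,.7)/(.3,)/; s/(-60,-30,0,30,60)/(40,50,60,70)/' reach.py
python3 kin.py; python3 reach.py
```

```text
[ 2.335e-01  2.000e-04  5.187e-01  4.097e-01  5.530e-02  1.411e-01
  3.271e-01  8.000e-02 -3.000e-04]
[[-0.0, 0.0, -0.0], [-0.1, -0.1, 0.0], [0.0, -0.0, -0.1], [-0.2, -0.2, 0.0], [0.3, 0.3, 0.0], [0.1, 0.1, 0.0], [-0.0, -0.2, -0.0]]
0.3 40 [(np.float64(2.0), [-0.4, 0.41, -1.03, -0.64, 1.06]), (np.float64(1.4), [-0.39, 0.25, -1.03, -0.55, 1.03]), (np.float64(1.0), [-0.39, 0.17, -1.03, -0.52, 1.02])]
0.3 50 [(np.float64(0.0), [-0.42, 0.45, -0.99, -0.6, 1.17]), (np.float64(0.0), [-0.42, 0.3, -0.96, -0.4, 1.17]), (np.float64(0.0), [-0.42, 0.22, -0.93, -0.3, 1.17])]
0.3 60 [(np.float64(0.0), [-0.44, 0.48, -0.73, 0.11, 1.26]), (np.float64(0.0), [-0.44, 0.37, -0.69, 0.26, 1.26]), (np.float64(0.0), [-0.44, 0.32, -0.66, 0.34, 1.26])]
0.3 70 [(np.float64(0.0), [-0.44, 0.63, -0.41, 0.83, 1.26]), (np.float64(0.0), [-0.44, 0.54, -0.37, 0.95, 1.26]), (np.float64(0.0), [-0.44, 0.5, -0.35, 1.01, 1.26])]
```

```bash
cat >> plan.py <<'E'
def check(legs):
    from reach import ik,lo,hi
    from kin import fk,K
    s=get_state(); p=np.array(s['tcp_pos']); Rm=q2R(s['orientation'])
    for P,RT,n in legs:
        sl=Slerp([0,1],R.from_matrix([Rm,RT]))
        for i in range(1,n+1):
            pt=p+(np.array(P)-p)*i/n; Rt=sl(i/n).as_matrix(); q,e=ik(pt,Rt[:,2]); A=fk(K,q)[1]
            B=np.stack([-A[:,2],np.cross(A[:,0],-A[:,2]),A[:,0]],1); M=B.T@Rt
            print(q.round(2),'j6',round(np.arctan2(M[1,0],M[0,0]),2),'err',round(e,1))
        p=np.array(P);Rm=RT
E
cat > g1.py <<'E'
from plan import *
lean=.298; phi=np.radians(65); T=axes(phi,lean); b=np.array([.0909,0,-.0082])
G=np.array([.599,.111,.122])-T@b
V=(np.array([.67,.02,.29]),axes(np.radians(35),.42))
E
python3 - <<'E'
from g1 import *
togo(G); L=[(*V,5),(G+[0,-.0,.05],T,6),(G,T,1)]; check(L); plan(L,-1)
E
```

```text
q [ 0.004 -0.17  -1.027 -0.468  0.046 -0.017] tcp [0.6549 0.0979 0.2935] F [ 1.7 -1.  -1.3] gap 0.0246
x [-0.379 -0.018 -0.925] y [-0.053  0.999  0.002] z [ 0.924  0.05  -0.379] togo mm [95.4 46.3 -3. ]
[-0.13 -0.18 -1.02 -0.43  0.27] j6 -0.12 err 0.0
[-0.26 -0.16 -0.98 -0.37  0.49] j6 -0.23 err 0.0
[-0.37 -0.12 -0.92 -0.26  0.68] j6 -0.36 err 0.0
[-0.45 -0.07 -0.83 -0.12  0.84] j6 -0.52 err 0.0
[-0.52  0.   -0.71  0.1   0.97] j6 -0.71 err 0.0
[-0.52  0.03 -0.69  0.16  1.04] j6 -0.81 err 0.0
[-0.51  0.07 -0.66  0.25  1.11] j6 -0.92 err 0.0
[-0.5   0.12 -0.62  0.36  1.17] j6 -1.06 err 0.0
[-0.49  0.17 -0.57  0.51  1.21] j6 -1.21 err 0.0
[-0.47  0.24 -0.5   0.67  1.25] j6 -1.4 err 0.0
[-0.45  0.31 -0.42  0.86  1.27] j6 -1.6 err 0.0
[-0.45  0.37 -0.48  0.74  1.27] j6 -1.6 err 0.0
-1, 0, -16, 2, -0.102, 0.006, -0.044, -1, 0, -16, 1, -0.103, 0.006, -0.045, -1, 1, -15, -1, -0.102, 0.007, -0.044, -1, 2, -16, -3, -0.102, 0.006, -0.044, -1, 3, -15, -4, -0.103, 0.006, -0.044, -1, 3, 22, 6, -0.082, -0.02, -0.031, -1, 3, 22, 8, -0.081, -0.02, -0.031, -1, 3, 21, 9, -0.082, -0.02, -0.03
-1, 2, 20, 11, -0.082, -0.019, -0.031, -1, 2, 19, 13, -0.082, -0.02, -0.031, -1, 1, 19, 14, -0.081, -0.02, -0.031, -1, 48, 0, 14, -0, -0, 0
```

Request:
arm_command(
  moves=[-1, 0, -16, 2, -0.102, 0.006, -0.044, -1, 0, -16, 1, -0.102, 0.006, -0.044, -1, 1, -15, -1, -0.102, 0.006, -0.044, -1, 2, -16, -3, -0.102, 0.006, -0.044, -1, 3, -15, -4, -0.103, 0.006, -0.044, -1, 3, 22, 6, -0.082, -0.02, -0.031, -1, 3, 22, 8, -0.082, -0.02, -0.031, -1, 3, 21, 9, -0.082, -0.02, -0.031],
)

```text
clock: 9.43
tcp_pos: [0.6402, 0.0803, 0.27]
orientation: [0.513, -0.345, 0.747, 0.246]
wrist_force: [0.3, -0.2, -0.8]
finger_gap: 0.0247
grip_force: 59.7
```

Request:
arm_command(
  moves=[-1, 2, 20, 11, -0.082, -0.02, -0.031, -1, 2, 19, 13, -0.082, -0.02, -0.031, -1, 1, 19, 14, -0.082, -0.02, -0.031],
)

```text
clock: 9.8
tcp_pos: [0.6121, 0.1419, 0.2536]
orientation: [0.5, -0.432, 0.678, 0.321]
wrist_force: [-0.6, 0.2, -0.8]
finger_gap: 0.0249
grip_force: 59.7
```

Run:
```python
from g1 import *
togo(G); plan([(G,T,3)],-1)
im,d=read_camera('scene'); cv2.imwrite('pics/s2.png',cv2.resize(im[110:310,330:560],None,fx=3,fy=3))
np.savez('s2.npz',im=im,d=d); c=cam('scene')
im2,d2=read_camera('side'); np.savez('s2b.npz',im=im2,d=d2)
s=get_state(); Rm=q2R(s['orientation']); e=Rm@[-.955,0,-.298]; bt=s['tcp_pos']+Rm@b; print('butt pred',bt.round(4),'axis',e.round(3))
for n,C,D in (('scene',c,d),('side',cam('side'),d2)):
    P=cloud(C,D)
    for lo_,hi_ in ((0.005,.05),(.12,.165)):
        t=(P-bt)@e; rad=np.linalg.norm(P-bt-t[...,None]*e,axis=-1); m=(t>lo_)&(t<hi_)&(rad<.022)
        q=P[m]; v=(C[3][:3,3]-bt); v=v-(v@e)*e; v/=np.linalg.norm(v); l=np.cross(e,v)
        if len(q): print(n,lo_,m.sum(),'lateral dir',l.round(2),'lat mm',(np.percentile((q-bt)@l,[3,97])*1000).round(1),'to cam max',(np.percentile((q-bt)@v,97)*1000).round(1), 't min',((q-bt)@e).min().round(4))
```

```text
q [-0.448  0.319 -0.422  0.882  1.272 -1.621] tcp [0.6121 0.1419 0.2536] F [-0.6  0.2 -0.8] gap 0.0249
x [-0.126 -0.265 -0.956] y [-0.908  0.42   0.004] z [ 0.401  0.868 -0.294] togo mm [44.8 -1.4 14.8]
-1, 15, 0, 5, 0.001, -0, -0.001, -1, 15, -1, 5, 0.002, -0, -0.001, -1, 15, 0, 5, 0.001, -0, -0.001
butt pred [0.5969 0.1111 0.1675] axis [ 0.008 -0.008  1.   ]
scene 0.005 244 lateral dir [ 0.77  0.64 -0.  ] lat mm [-13.7  12.6] to cam max 15.2 t min 0.005
scene 0.12 220 lateral dir [ 0.77  0.64 -0.  ] lat mm [-11.6   9.9] to cam max 12.5 t min 0.1201
```

View pics/s2.png

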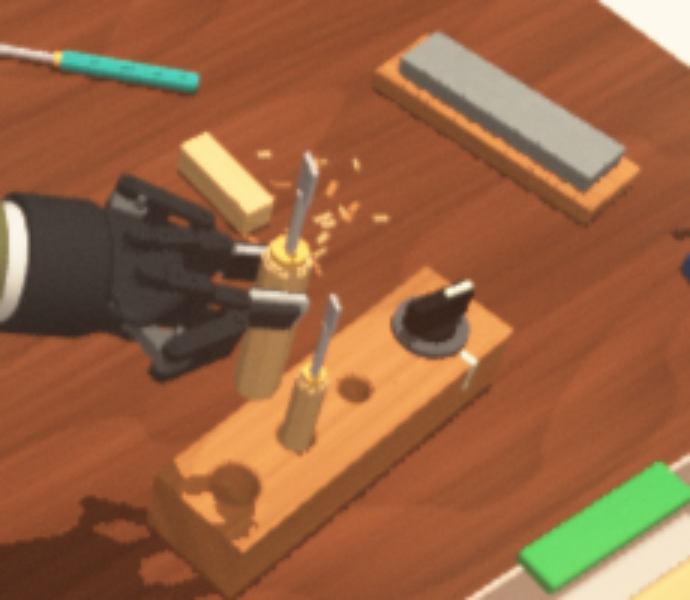

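The picture shows the stout upright over the block, its butt at (258,390) in the crop, matching the prediction within about 1 mm. I'll check the well centres directly.

Run:
```python
from h import *
for n in ('scene','side'):
    D=np.load(f'{n}0.npz'); d=D['d']; c=cam(n); f,cx,cy,T=c; P=cloud(c,d)
    v,u=np.mgrid[:480,:640]; r=np.stack([(u-cx)/f,(v-cy)/f,np.ones_like(u)],-1)@T[:3,:3].T
    X=T[:3,3]+r*((.062-T[2,3])/r[...,2])[...,None]
    for w,(x,y),rad in (('wide',(.599,.111),.017),('narrow',(.5837,.2302),.0115)):
        m=(np.hypot(X[...,0]-x,X[...,1]-y)<rad*1.6)&(P[...,2]<.0585)
        q=X[m][:,:2].astype(np.float32)
        if len(q)>4: print(n,w,len(q),cv2.minEnclosingCircle(q),q.mean(0),'area mm2?',len(q))
```

```text
scene wide 195 ((0.5987252593040466, 0.11125675588846207), 0.026274288073182106) [0.5994154  0.11118245] area mm2? 195
scene narrow 74 ((0.5825576782226562, 0.2289309799671173), 0.015594939701259136) [0.5838247  0.22841105] area mm2? 74
side wide 97 ((0.5987156629562378, 0.1107458621263504), 0.026972072198987007) [0.6002318  0.10957124] area mm2? 97
side narrow 35 ((0.5880762338638306, 0.2292589694261551), 0.014846190810203552) [0.58550143 0.2273308 ] area mm2? 35
```

Run:
```python
from g1 import *
W=lambda z:np.array([.5993,.1108,z])-T@b
L=[(W(.08),T,4),(W(.08),T,1),(W(.05),T,3)]; check(L[::2]); plan(L,-1)
```

```text
[-0.45  0.35 -0.45  0.82  1.27] j6 -1.61 err 0.0
[-0.45  0.37 -0.48  0.76  1.27] j6 -1.61 err 0.0
[-0.45  0.4  -0.5   0.7   1.27] j6 -1.6 err 0.0
[-0.45  0.43 -0.52  0.65  1.27] j6 -1.6 err 0.0
[-0.45  0.45 -0.53  0.62  1.27] j6 -1.6 err 0.0
[-0.45  0.47 -0.54  0.6   1.27] j6 -1.6 err 0.0
[-0.45  0.48 -0.54  0.57  1.27] j6 -1.6 err 0.0
-1, 21, -1, 7, 0.001, -0, -0.002, -1, 21, 0, 6, 0.001, -0, -0.003, -1, 21, -1, 7, 0.002, -0.001, -0.002, -1, 20, 0, 6, 0.001, 0, -0.002, -1, 0, 0, 0, -0, 0, -0, -1, 10, 0, 3, -0, 0, -0, -1, 9, 0, 3, -0, 0, -0, -1, 10, 0, 3, -0, 0, -0
```

Request:
arm_command(
  moves=[-1, 21, -1, 7, 0.001, 0, -0.002, -1, 21, 0, 6, 0.001, 0, -0.003, -1, 21, -1, 7, 0.002, -0.001, -0.002, -1, 20, 0, 6, 0.001, 0, -0.002, -1, 0, 0, 0, 0, 0, 0, -1, 10, 0, 3, 0, 0, 0, -1, 9, 0, 3, 0, 0, 0, -1, 10, 0, 3, 0, 0, 0],
)

```text
clock: 10.9
tcp_pos: [0.6152, 0.141, 0.1366]
orientation: [0.503, -0.433, 0.677, 0.317]
wrist_force: [-0.8, 1.7, 0.4]
finger_gap: 0.0246
grip_force: 59.7
```

Run:
```python
from g1 import *
W=lambda z:np.array([.5993,.1108,z])-T@b
s=get_state(); print(s['tcp_pos']+q2R(s['orientation'])@b,s['wrist_force']); togo(W(.05))
plan([(W(.016),T,4)],-1)
```

```text
[0.60114755 0.10959097 0.05207817] [-0.83802141  1.65573152  0.43877926]
q [-0.448  0.478 -0.545  0.572  1.274 -1.603] tcp [0.6152 0.141  0.1366] F [-0.8  1.7  0.4] gap 0.0246
x [-0.118 -0.268 -0.956] y [-0.906  0.424 -0.007] z [ 0.408  0.865 -0.292] togo mm [1.9 1.6 1. ]
-1, 9, 0, 3, -0.001, 0, 0.002, -1, 8, 1, 2, -0.001, 0.001, 0.001, -1, 9, 0, 3, -0.001, -0, 0.002, -1, 8, 1, 3, -0.001, 0, 0.001
```

Butt is in the well with low forces. I'll continue down.

Request:
arm_command(
  moves=[-1, 9, 1, 3, 0, 0, 0, -1, 8, 0, 2, 0, 0, 0, -1, 9, 1, 3, 0, 0, 0, -1, 8, 0, 2, 0, 0, 0, -1, 0, 0, 0, 0, 0, 0],
)

```text
clock: 11.52
tcp_pos: [0.6129, 0.1416, 0.1004]
orientation: [0.503, -0.433, 0.678, 0.317]
wrist_force: [0.1, -0.3, -0.6]
finger_gap: 0.0247
grip_force: 59.7
```

Request:
arm_command(
  moves=[0.1, 0, 0, 0, 0, 0, 0, 0.1, 0, 0, 0, 0, 0, 0, 0.1, 0, 0, 0, 0, 0, 0, 0.1, 0, 0, -20, 0, 0, 0, 0.1, 0, 0, -40, 0, 0, 0, 0.1, 0, 0, -45, 0, 0, 0, 0.1, 0, 0, -45, 0, 0, 0],
)

```text
clock: 12.4
tcp_pos: [0.5521, 0.0112, 0.1457]
orientation: [0.503, -0.434, 0.677, 0.317]
wrist_force: [0.6, -0.9, -0.7]
finger_gap: 0.0464
grip_force: 0.0
```

Run:
```python
from plan import *
from reach import ik
togo((.5,-.11,.2))
im,d=read_camera('scene'); cv2.imwrite('pics/s3.png',cv2.resize(im[110:310,330:560],None,fx=3,fy=3)); np.savez('s3.npz',im=im,d=d)
c=cam('scene'); P=cloud(c,d); m=(np.hypot(P[...,0]-.6,P[...,1]-.111)<.03)&(P[...,2]>.07)
q=P[m]; 
for a,b_ in ((.07,.12),(.135,.18),(.185,.22)):
    s=q[(q[:,2]>a)&(q[:,2]<b_)]; print(a,len(s),s.mean(0).round(4) if len(s) else '', s[:,2].max() if len(s) else '')
for dip in (.15,.22,.3,.4):
    for ph in (-15,-25,-35,-45,-60):
        f=np.radians(ph); h=np.array([np.cos(f),np.sin(f),0]); z=np.cos(dip)*h-np.sin(dip)*np.array([0,0,1])
        print(dip,ph,[(round(e,1),qq.round(2).tolist()) for qq,e in (ik(np.array([.584,.2293,bz+.095])+.034*z,z) for bz in (.012,.1))])
```

```text
q [-0.737  0.644 -0.32   1.371  1.153 -2.389] tcp [0.5521 0.0112 0.1457] F [ 0.6 -0.9 -0.7] gap 0.0464
x [-0.117 -0.268 -0.956] y [-0.906  0.423 -0.007] z [ 0.407  0.865 -0.292] togo mm [ -13.3   -4.5 -142. ]
0.07 218 [0.6044 0.1017 0.0957] 0.11996431411087072
0.135 104 [0.5994 0.1078 0.1482] 0.17917028831309534
0.185 47 [0.5991 0.1082 0.1969] 0.2061506513554694
0.15 -15 [(np.float64(3.3), [0.65, 0.77, -1.03, -1.51, -0.99]), (np.float64(2.3), [0.63, 0.43, -1.03, -1.12, -0.94])]
0.15 -25 [(np.float64(0.0), [0.66, 0.76, -1.0, -1.44, -1.08]), (np.float64(0.0), [0.66, 0.5, -0.99, -1.18, -1.08])]
0.15 -35 [(np.float64(0.0), [0.7, 0.7, -0.85, -1.02, -1.27]), (np.float64(0.0), [0.7, 0.48, -0.83, -0.79, -1.27])]
0.15 -45 [(np.float64(0.0), [0.71, 0.66, -0.56, -0.09, -1.4]), (np.float64(0.0), [0.71, 0.5, -0.52, 0.11, -1.4])]
0.15 -60 [(np.float64(0.0), [0.71, 1.01, 0.17, 1.61, -1.33]), (np.float64(0.0), [0.71, 0.9, 0.19, 1.74, -1.33])]
0.22 -15 [(np.float64(2.4), [0.63, 0.63, -1.03, -1.23, -0.93]), (np.float64(1.4), [0.61, 0.36, -1.03, -0.99, -0.88])]
0.22 -25 [(np.float64(0.0), [0.65, 0.65, 
[... 869 characters left out ...]
1, -1.26])]
0.3 -60 [(np.float64(0.0), [0.69, 0.85, 0.03, 1.25, -1.23]), (np.float64(0.0), [0.69, 0.75, 0.09, 1.41, -1.23])]
0.4 -15 [(np.float64(0.2), [0.57, 0.44, -1.03, -0.9, -0.75]), (np.float64(0.0), [0.56, 0.2, -0.97, -0.62, -0.74])]
0.4 -25 [(np.float64(0.0), [0.62, 0.45, -0.9, -0.63, -0.93]), (np.float64(0.0), [0.62, 0.25, -0.83, -0.36, -0.93])]
0.4 -35 [(np.float64(0.0), [0.66, 0.47, -0.71, -0.22, -1.08]), (np.float64(0.0), [0.66, 0.31, -0.64, 0.01, -1.08])]
0.4 -45 [(np.float64(0.0), [0.68, 0.55, -0.46, 0.32, -1.16]), (np.float64(0.0), [0.68, 0.43, -0.39, 0.51, -1.16])]
0.4 -60 [(np.float64(0.0), [0.68, 0.77, -0.02, 1.13, -1.14]), (np.float64(0.0), [0.68, 0.68, 0.05, 1.29, -1.14])]
```

Run:
```python
from plan import *
D=axes(np.radians(16.1),np.pi/2)
L=[((.515,-.105,.22),D,10)]; check(L); plan(L,0.1)
```

```text
[-0.75  0.49 -0.39  1.2   1.09] j6 -2.09 err 0.0
[-0.74  0.36 -0.44  1.08  1.  ] j6 -1.83 err 0.0
[-0.72  0.26 -0.45  1.02  0.9 ] j6 -1.62 err 0.0
[-0.68  0.18 -0.44  0.99  0.78] j6 -1.44 err 0.0
[-0.64  0.13 -0.41  1.    0.65] j6 -1.29 err 0.0
[-0.58  0.1  -0.37  1.03  0.52] j6 -1.14 err 0.0
[-0.52  0.1  -0.3   1.07  0.38] j6 -1.01 err 0.0
[-0.46  0.12 -0.23  1.14  0.25] j6 -0.88 err 0.0
[-0.41  0.16 -0.14  1.22  0.12] j6 -0.76 err 0.0
[-0.35  0.21 -0.05  1.31  0.  ] j6 -0.63 err 0.0
0.1, -4, -1, -13, 0.053, 0.12, 0.073, 0.1, -2, -3, -14, 0.054, 0.119, 0.073, 0.1, 0, -2, -13, 0.053, 0.12, 0.073, 0.1, 1, -3, -14, 0.053, 0.119, 0.073, 0.1, 2, -5, -13, 0.053, 0.12, 0.074, 0.1, 3, -5, -12, 0.054, 0.12, 0.073, 0.1, 4, -6, -12, 0.053, 0.119, 0.073, 0.1, 6, -6, -11, 0.053, 0.12, 0.073
0.1, 5, -8, -10, 0.053, 0.119, 0.073, 0.1, 7, -9, -8, 0.054, 0.12, 0.073
```

Request:
arm_command(
  moves=[0.1, -4, -1, -13, 0.053, 0.12, 0.073, 0.1, -2, -3, -14, 0.053, 0.12, 0.073, 0.1, 0, -2, -13, 0.053, 0.12, 0.073, 0.1, 1, -3, -14, 0.053, 0.12, 0.073, 0.1, 2, -5, -13, 0.053, 0.12, 0.073, 0.1, 3, -5, -12, 0.053, 0.12, 0.073, 0.1, 4, -6, -12, 0.053, 0.12, 0.073, 0.1, 6, -6, -11, 0.053, 0.12, 0.073],
)

```text
clock: 13.45
tcp_pos: [0.5231, -0.0763, 0.2029]
orientation: [0.114, -0.217, 0.967, 0.071]
wrist_force: [0.3, 0.3, -0.3]
finger_gap: 0.0472
grip_force: 0.0
```

Request:
arm_command(
  moves=[0.1, 5, -8, -10, 0.053, 0.12, 0.073, 0.1, 7, -9, -8, 0.053, 0.12, 0.073, 0.1, 0, 0, 0, 0, 0, 0],
)

```text
clock: 13.82
tcp_pos: [0.5179, -0.0977, 0.216]
orientation: [0.004, -0.15, 0.989, 0.003]
wrist_force: [0.3, 1.0, -0.4]
finger_gap: 0.0465
grip_force: 0.0
```

Run:
```python
from w import *
togo((.515,-.105,.22))
tool('slim',(.489,-.111),.008)
```

```text
q [-0.345  0.212 -0.059  1.295  0.01  -0.646] tcp [ 0.5179 -0.0977  0.216 ] F [ 0.3  1.  -0.4] gap 0.0465
x [-0.955 -0.297 -0.01 ] y [-0.297  0.955  0.005] z [ 0.008  0.008 -1.   ] togo mm [ 4.9 -6.1 -4.1]
slim 420 ang 78.7 ends [ 0.4312 -0.188 ] [ 0.4381 -0.1534] len 0.0352 zmax 0.0218 org [ 0.4162 -0.2633] [ 0.4468 -0.1095]
   w [-0.0121 -0.0006  0.0115]
   w [-0.0162  0.0109  0.0152]
   w [-0.0182  0.014   0.0168]
   w [-0.0179 -0.0154  0.0165]
   w [-0.0158  0.0106  0.0154]
   w [-0.0119  0.0003  0.011 ]
slim 2779 ang 15.1 ends [ 0.4109 -0.1273] [ 0.5942 -0.0777] len 0.19 zmax 0.0157 org [ 0.4861 -0.107 ] [ 0.4881 -0.1064]
   w [-0.0076 -0.0001  0.0077]
   w [-0.0076 -0.0001  0.0077]
   w [-0.0077 -0.      0.0076]
   w [-0.0074  0.      0.0075]
   w [-0.0034 -0.0001  0.0033]
   w [-0.0036  0.      0.0037]
```

```bash
cat > g2.py <<'E'
from plan import *
A2=axes(np.radians(15.1),np.pi/2+.35); P2=np.array([.5121,-.0999,.008]); C2=P2+.0325*A2[:,2]
E
python3 - <<'E'
from g2 import *
print(C2); L=[(C2-.06*A2[:,2],A2,5),(C2-.012*A2[:,2],A2,2)]; check(L); plan(L,.1)
E
```

```text
[ 0.5013406  -0.10280311 -0.02252961]
[-0.32  0.28 -0.06  1.28 -0.03] j6 -0.61 err 0.0
[-0.3   0.36 -0.05  1.28 -0.07] j6 -0.58 err 0.0
[-0.27  0.44 -0.04  1.28 -0.1 ] j6 -0.54 err 0.0
[-0.25  0.52 -0.01  1.28 -0.14] j6 -0.51 err 0.0
[-0.23  0.62  0.03  1.29 -0.16] j6 -0.47 err 0.0
[-0.24  0.62 -0.02  1.24 -0.17] j6 -0.48 err 0.0
[-0.25  0.63 -0.07  1.18 -0.17] j6 -0.48 err 0.0
0.1, 0, 0, 36, -0, 0.072, 0.008, 0.1, -4, -1, 36, -0, 0.072, 0.007, 0.1, -5, 0, 36, -0, 0.072, 0.008, 0.1, -9, 0, 36, -0, 0.071, 0.008, 0.1, -10, -1, 34, -0, 0.072, 0.007, 0.1, 0, 0, 24, -0, 0, 0, 0.1, 0, 0, 24, -0, 0, 0
```

Request:
arm_command(
  moves=[0.1, 0, 0, 36, 0, 0.072, 0.008, 0.1, -4, -1, 36, 0, 0.072, 0.007, 0.1, -5, 0, 36, 0, 0.072, 0.008, 0.1, -9, 0, 36, 0, 0.072, 0.008, 0.1, -10, -1, 34, 0, 0.072, 0.007, 0.1, 0, 0, 24, 0, 0, 0, 0.1, 0, 0, 24, 0, 0, 0, 0.1, 0, 0, 0, 0, 0, 0],
)

```text
clock: 14.88
tcp_pos: [0.5011, -0.1032, -0.0121]
orientation: [-0.176, -0.128, 0.976, -0.022]
wrist_force: [0.3, 1.2, 0.1]
finger_gap: 0.0467
grip_force: 0.0
```

Run:
```python
from g2 import *
togo(C2)
```

```text
q [-0.252  0.632 -0.072  1.181 -0.169 -0.485] tcp [ 0.5011 -0.1032 -0.0121] F [0.3 1.2 0.1] gap 0.0467
x [-0.906 -0.242  0.348] y [-0.257  0.966  0.003] z [-0.337 -0.087 -0.937] togo mm [-3.9  0.3  9.6]
```

Request:
arm_command(
  moves=[0.1, -4, 0, 10, 0, 0, 0, 0.1, 0, 0, 0, 0, 0, 0, -1, 0, 0, 0, 0, 0, 0, -1, 0, 0, 0, 0, 0, 0, -1, 0, 0, 0, 0, 0, 0, -1, 0, 0, 0, 0, 0, 0],
)

```text
clock: 15.62
tcp_pos: [0.5051, -0.1035, -0.0205]
orientation: [-0.173, -0.128, 0.976, -0.024]
wrist_force: [1.2, -0.1, 5.5]
finger_gap: 0.0138
grip_force: 59.9
```

Run:
```python
from g2 import *
togo(C2)
```

```text
q [-0.249  0.642 -0.075  1.162 -0.171 -0.484] tcp [ 0.5051 -0.1035 -0.0205] F [ 1.2 -0.1  5.5] gap 0.0138
x [-0.907 -0.242  0.344] y [-0.258  0.966 -0.002] z [-0.332 -0.091 -0.939] togo mm [2.6 1.7 3.2]
```

```bash
cat > g3.py <<'E'
from plan import *
R0=np.array([[-.907,-.258,-.332],[-.242,.966,-.091],[.344,-.002,-.939]]); U,_,Vt=np.linalg.svd(R0); R0=U@Vt
t0=np.array([.5051,-.1035,-.0205]); e=np.array([np.cos(np.radians(15.1)),np.sin(np.radians(15.1)),0])
b=R0.T@(np.array([.487,-.1067,.008])-.08*e-t0); b[1]=0; et=R0.T@e; dip=np.arcsin(-et[2])
phi=np.radians(-25); T=axes(phi,dip)
W=lambda z,x=.584,y=.2293:np.array([x,y,z])-T@b
E
python3 - <<'E'
from g3 import *
print(b,et,dip,W(.13))
L=[(t0+[0,0,.27],R0,6),((.52,.27,.28),axes(np.radians(-5),np.pi/2),8),(W(.16),T,9),(W(.1),T,2)]; check(L); plan(L,-1)
E
```

```text
[0.10211604 0.         0.00707114] [-0.93891466  0.00227856 -0.34414251] 0.35132535435626444 [0.60983272 0.21725401 0.22831201]
[-0.25  0.6  -0.03  1.25 -0.17] j6 -0.48 err 0.0
[-0.25  0.56  0.02  1.34 -0.17] j6 -0.48 err 0.0
[-0.25  0.53  0.09  1.44 -0.17] j6 -0.48 err 0.0
[-0.25  0.51  0.16  1.54 -0.17] j6 -0.48 err 0.0
[-0.25  0.49  0.25  1.64 -0.17] j6 -0.48 err 0.0
[-0.25  0.49  0.35  1.74 -0.17] j6 -0.48 err 0.0
[-0.19  0.45  0.31  1.72 -0.13] j6 -0.39 err 0.0
[-0.12  0.41  0.28  1.69 -0.09] j6 -0.28 err 0.0
[-0.05  0.38  0.26  1.66 -0.05] j6 -0.17 err 0.0
[ 0.02  0.36  0.24  1.63 -0.03] j6 -0.06 err 0.0
[ 0.1   0.34  0.23  1.59 -0.01] j6 0.06 err 0.0
[0.18 0.33 0.23 1.56 0.  ] j6 0.18 err 0.0
[0.26 0.33 0.24 1.53 0.01] j6 0.3 err 0.0
[0.34 0.33 0.25 1.49 0.  ] j6 0.43 err 0.0
[ 0.37  0.25  0.12  1.34 -0.08] j6 0.49 err 0.0
[ 0.41  0.17 -0.    1.19 -0.17] j6 0.54 err 0.0
[ 0.45  0.11 -0.12  1.03 -0.28] j6 0.59 err 0.0
[ 0.49  0.06 -0.24  0.87 -0.39] j6 0.63 err 0.0
[ 0.53  0.03 -0.36  0.7  -0.5 ] j6 0.66 err 0.0
[ 0.56  0.02 -0.47  0.52 -0.62] j6 0.68 err 0.0
[ 0.6   0.03 -0.57
[... 374 characters left out ...]
, 0, -1, -12, 45, -8, -0.008, -0.043, 0.043, -1, -10, 45, -8, -0.008, -0.044, 0.043
-1, -8, 46, -7, -0.008, -0.043, 0.043, -1, -7, 46, -6, -0.008, -0.044, 0.043, -1, -5, 46, -6, -0.007, -0.043, 0.043, -1, -3, 46, -5, -0.008, -0.043, 0.043, -1, -2, 47, -4, -0.008, -0.044, 0.044, -1, 0, 47, -5, -0.008, -0.043, 0.043, -1, -10, -5, 2, 0.024, -0.134, 0.034, -1, -10, -4, 4, 0.023, -0.134, 0.034
-1, -10, -5, 6, 0.024, -0.134, 0.034, -1, -9, -3, 7, 0.023, -0.134, 0.033, -1, -8, -3, 8, 0.024, -0.134, 0.034, -1, -7, -3, 9, 0.023, -0.134, 0.034, -1, -6, -2, 10, 0.024, -0.134, 0.034, -1, -5, -2, 10, 0.024, -0.135, 0.034, -1, -3, -2, 12, 0.023, -0.134, 0.033, -1, 28, 0, 10, 0, 0, 0
-1, 28, 0, 10, 0, 0, 0
```

Request:
arm_command(
  moves=[-1, 15, 0, -42, 0, 0, 0, -1, 16, 0, -42, 0, 0, 0, -1, 15, 0, -43, 0, 0, 0, -1, 16, 0, -42, 0, 0, 0, -1, 15, 0, -42, 0, 0, 0, -1, 16, -1, -42, 0, 0, 0, -1, -12, 45, -8, -0.008, -0.044, 0.043, -1, -10, 45, -8, -0.008, -0.044, 0.043],
)

```text
clock: 16.62
tcp_pos: [0.5089, -0.0096, 0.256]
orientation: [-0.13, -0.084, 0.988, -0.017]
wrist_force: [-0.3, 0.4, -0.0]
finger_gap: 0.0135
grip_force: 59.1
```

Request:
arm_command(
  moves=[-1, -8, 46, -7, -0.008, -0.043, 0.043, -1, -7, 46, -6, -0.008, -0.044, 0.043, -1, -5, 46, -6, -0.008, -0.043, 0.043, -1, -3, 46, -5, -0.008, -0.043, 0.043, -1, -2, 47, -4, -0.008, -0.044, 0.044, -1, 0, 47, -5, -0.008, -0.043, 0.043, -1, 0, 0, 0, 0, 0, 0],
)

```text
clock: 17.5
tcp_pos: [0.5192, 0.2729, 0.2801]
orientation: [-0.0, 0.042, 0.999, 0.001]
wrist_force: [0.4, -0.3, -0.5]
finger_gap: 0.0138
grip_force: 59.2
```

Run:
```python
from g3 import *
togo((.52,.27,.28))
L=[(W(.16),T,9)]; plan(L,-1)
```

```text
q [0.346 0.33  0.255 1.495 0.002 0.429] tcp [0.5192 0.2729 0.2801] F [ 0.4 -0.3 -0.5] gap 0.0138
x [-0.997  0.083  0.   ] y [0.083 0.997 0.002] z [-0.     0.002 -1.   ] togo mm [-1.1 -2.8  0.1]
-1, -11, -5, 2, 0.024, -0.134, 0.034, -1, -10, -5, 4, 0.024, -0.134, 0.034, -1, -10, -5, 6, 0.024, -0.134, 0.034, -1, -9, -4, 6, 0.024, -0.134, 0.034, -1, -8, -3, 8, 0.025, -0.134, 0.034, -1, -7, -3, 10, 0.024, -0.135, 0.034, -1, -6, -3, 10, 0.024, -0.134, 0.035, -1, -5, -2, 11, 0.024, -0.134, 0.034
-1, -3, -2, 11, 0.024, -0.134, 0.034
```

Request:
arm_command(
  moves=[-1, -11, -5, 2, 0.024, -0.134, 0.034, -1, -10, -5, 4, 0.024, -0.134, 0.034, -1, -10, -5, 6, 0.024, -0.134, 0.034, -1, -9, -4, 6, 0.024, -0.134, 0.034, -1, -8, -3, 8, 0.024, -0.134, 0.034, -1, -7, -3, 10, 0.024, -0.135, 0.034, -1, -6, -3, 10, 0.024, -0.134, 0.034, -1, -5, -2, 11, 0.024, -0.134, 0.034],
)

```text
clock: 18.5
tcp_pos: [0.6003, 0.2185, 0.2603]
orientation: [0.505, 0.167, 0.839, -0.114]
wrist_force: [1.8, 0.4, -1.0]
finger_gap: 0.0136
grip_force: 59.2
```

Request:
arm_command(
  moves=[-1, -3, -2, 11, 0.024, -0.134, 0.034, -1, 0, 0, 0, 0, 0, 0],
)

```text
clock: 18.75
tcp_pos: [0.6082, 0.2133, 0.2529]
orientation: [0.55, 0.175, 0.807, -0.126]
wrist_force: [-1.1, -0.3, -1.9]
finger_gap: 0.0136
grip_force: 59.3
```

```bash
cat > v.py <<'E'
from g3 import *
def look():
    s=get_state(); Rm=q2R(s['orientation']); ax=Rm@et; bt=s['tcp_pos']+Rm@b; print('butt pred',bt.round(4),'axis',ax.round(3))
    for n in ('scene','side'):
        C=cam(n); im,D=read_camera(n); cv2.imwrite(f'pics/v_{n}.png',im); P=cloud(C,D)
        for lo_,hi_ in ((0.0,.03),(.03,.08),(.135,.165)):
            t=(P-bt)@ax; rad=np.linalg.norm(P-bt-t[...,None]*ax,axis=-1); m=(t>lo_)&(t<hi_)&(rad<.018)
            q=P[m]; v=(C[3][:3,3]-bt); v=v-(v@ax)*ax; v/=np.linalg.norm(v); l=np.cross(ax,v)
            if len(q): print(n,lo_,m.sum(),'lat dir',l.round(2),'lat mm',(np.percentile((q-bt)@l,[4,50,96])*1000).round(1),'dir',v.round(2),'front',(np.percentile((q-bt)@v,[50,90])*1000).round(1))
E
python3 - <<'E'
from v import *
togo(W(.16)); look()
im=cv2.imread('pics/v_scene.png'); cv2.imwrite('pics/s4.png',cv2.resize(im[110:310,330:560],None,fx=3,fy=3))
plan([(W(.1),T,3)],-1)
E
```

```text
q [ 0.633  0.124 -0.778 -0.217 -0.958  0.577] tcp [0.6082 0.2133 0.2529] F [-1.1 -0.3 -1.9] gap 0.0136
x [-0.334  0.144 -0.931] y [ 0.421  0.907 -0.011] z [ 0.843 -0.396 -0.364] togo mm [-5.   4.3 -2.1]
butt pred [0.58   0.2251 0.1553] axis [0.025 0.003 1.   ]
scene 0.0 86 lat dir [ 0.84  0.55 -0.02] lat mm [-8.  -0.5  7.6] dir [ 0.55 -0.84 -0.01] front [6.4 8.1]
scene 0.03 175 lat dir [ 0.84  0.55 -0.02] lat mm [-8.2 -0.4  7.4] dir [ 0.55 -0.84 -0.01] front [6.4 8.8]
scene 0.135 55 lat dir [ 0.84  0.55 -0.02] lat mm [-3.8 -0.4  2.7] dir [ 0.55 -0.84 -0.01] front [2.8 4.6]
side 0.0 50 lat dir [ 0.96 -0.28 -0.02] lat mm [-3.8  2.   9.4] dir [-0.28 -0.96  0.01] front [ 5.6 10.6]
side 0.03 115 lat dir [ 0.96 -0.28 -0.02] lat mm [-5.3  2.5 10.2] dir [-0.28 -0.96  0.01] front [ 6.2 10.2]
side 0.135 30 lat dir [ 0.96 -0.28 -0.02] lat mm [-1.1  1.7  4.5] dir [-0.28 -0.96  0.01] front [2.3 5.2]
-1, 18, 1, 7, -0, -0.007, 0.003, -1, 19, 1, 6, -0.001, -0.006, 0.002, -1, 18, 1, 7, -0, -0.007, 0.003
```

View pics/s4.png

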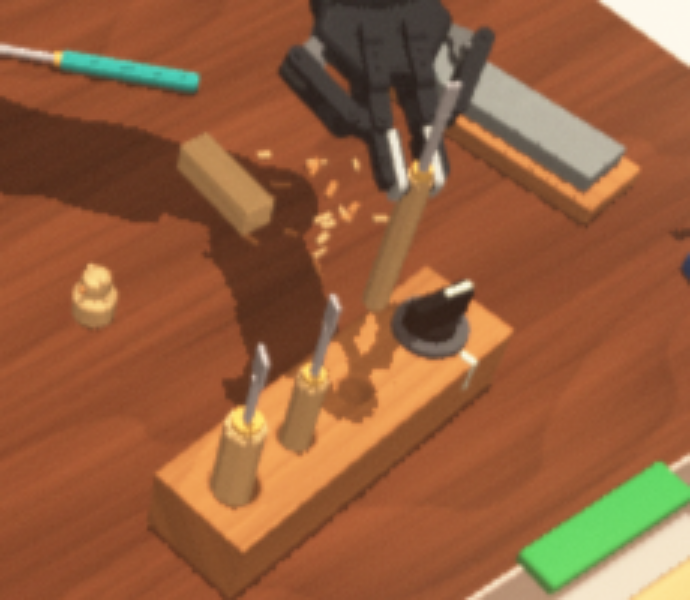

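The picture shows the stout down in its well at (237,490) and the slim upright above the narrow well, butt at (375,305). I'll lower it to a hover and re-centre.

Request:
arm_command(
  moves=[-1, 18, 1, 7, 0, -0.007, 0.003, -1, 19, 1, 6, 0, -0.007, 0.002, -1, 18, 1, 7, 0, -0.007, 0.003, -1, 0, 0, 0, 0, 0, 0],
)

```text
clock: 19.35
tcp_pos: [0.6109, 0.2177, 0.1987]
orientation: [0.56, 0.178, 0.799, -0.124]
wrist_force: [-0.1, 1.3, -1.3]
finger_gap: 0.0138
grip_force: 59.2
```

Run:
```python
from v import *
togo(W(.1,.584,.229)); look()
plan([(W(.078,.584,.229),T,2)],-1)
```

```text
q [ 0.642  0.248 -0.85  -0.442 -0.976  0.569] tcp [0.6109 0.2177 0.1987] F [-0.1  1.3 -1.3] gap 0.0138
x [-0.309  0.146 -0.94 ] y [0.424 0.906 0.001] z [ 0.851 -0.398 -0.342] togo mm [ 0.6 -1.1 -0.5]
butt pred [0.5854 0.2297 0.1003] axis [-0.002  0.002  1.   ]
scene 0.0 79 lat dir [0.83 0.56 0.  ] lat mm [-7.7  0.2  7.7] dir [ 0.56 -0.83  0.  ] front [6.4 8.9]
scene 0.03 157 lat dir [0.83 0.56 0.  ] lat mm [-8.2 -0.5  7.3] dir [ 0.56 -0.83  0.  ] front [6.6 8.6]
scene 0.135 44 lat dir [0.83 0.56 0.  ] lat mm [-3.5 -0.2  2.5] dir [ 0.56 -0.83  0.  ] front [2.6 3.8]
side 0.0 49 lat dir [ 0.96 -0.26  0.  ] lat mm [-4.2  1.4  9.2] dir [-0.26 -0.96  0.  ] front [6.9 9.5]
side 0.03 95 lat dir [ 0.96 -0.26  0.  ] lat mm [-4.6  3.1  8.8] dir [-0.26 -0.96  0.  ] front [ 7.1 11.6]
side 0.135 32 lat dir [ 0.96 -0.26  0.  ] lat mm [-0.4  2.2  4.8] dir [-0.26 -0.96  0.  ] front [2.7 6.6]
-1, 12, -1, 4, 0, 0.002, -0.002, -1, 11, -1, 3, 0, 0.003, -0.003
```

Request:
arm_command(
  moves=[-1, 12, -1, 4, 0, 0, 0, -1, 11, -1, 3, 0, 0, 0, -1, 0, 0, 0, 0, 0, 0, -1, 9, 0, 3, 0, 0, 0, -1, 9, 0, 4, 0, 0, 0, -1, 9, 0, 3, 0, 0, 0, -1, 0, 0, 0, 0, 0, 0],
)

```text
clock: 20.32
tcp_pos: [0.6084, 0.2163, 0.1448]
orientation: [0.56, 0.178, 0.799, -0.124]
wrist_force: [0.1, 0.2, -0.1]
finger_gap: 0.0132
grip_force: 59.2
```

Run:
```python
from v import *
togo(W(.05,.584,.229)); s=get_state(); print(s['tcp_pos']+q2R(s['orientation'])@b)
plan([(W(.018,.584,.229),T,4)],-1)
```

```text
q [ 0.643  0.367 -0.904 -0.616 -0.977  0.569] tcp [0.6084 0.2163 0.1448] F [ 0.1  0.2 -0.1] gap 0.0132
x [-0.308  0.145 -0.94 ] y [0.424 0.906 0.001] z [ 0.852 -0.398 -0.341] togo mm [-3.7  1.2 -0.3]
[0.58297018 0.22833261 0.04637569]
-1, 7, 0, 3, -0, 0.001, -0, -1, 6, 1, 2, -0, 0.001, -0.001, -1, 7, 0, 3, -0, 0.001, -0, -1, 6, 0, 3, -0.001, 0, -0
```

Request:
arm_command(
  moves=[-1, 7, 0, 3, 0, 0, 0, -1, 6, 1, 2, 0, 0, 0, -1, 7, 0, 3, 0, 0, 0, -1, 6, 0, 2, 0, 0, 0, -1, 0, 0, 0, 0, 0, 0],
)

```text
clock: 20.95
tcp_pos: [0.6096, 0.2172, 0.1176]
orientation: [0.561, 0.178, 0.799, -0.124]
wrist_force: [0.6, -0.6, -0.4]
finger_gap: 0.0134
grip_force: 59.2
```

Request:
arm_command(
  moves=[-0.1, 0, 0, 0, 0, 0, 0, -0.1, 0, 0, 0, 0, 0, 0, -0.1, 0, 0, 0, 0, 0, 0, -0.1, 0, 0, -15, 0, 0, 0, -0.1, 0, 0, -35, 0, 0, 0, -0.1, 0, 0, -45, 0, 0, 0, -0.1, 0, 0, -45, 0, 0, 0],
)

```text
clock: 21.82
tcp_pos: [0.4894, 0.273, 0.1668]
orientation: [0.561, 0.179, 0.799, -0.123]
wrist_force: [0.2, 1.2, -0.9]
finger_gap: 0.0383
grip_force: 0.0
```

Run:
```python
from plan import *
togo((.5734,.3096,.2))
im,d=read_camera('scene'); c=cam('scene'); P=cloud(c,d); cv2.imwrite('pics/s5.png',cv2.resize(im[140:310,360:540],None,fx=3.5,fy=3.5))
for nm,x,y in (('stout',.5995,.1107),('third',.591,.171),('slim',.584,.2293)):
    m=(np.hypot(P[...,0]-x,P[...,1]-y)<.025)&(P[...,2]>.07); q=P[m]; lo=q[q[:,2]<.12]; hi=q[q[:,2]>.14]
    print(nm,lo.mean(0).round(4),hi.mean(0).round(4),'top',q[:,2].max().round(4))
D=axes(np.radians(-7.5),np.pi/2); L=[((.5734,.3096,.22),D,9)]; check(L); plan(L,.1)
# knob
z=P[...,2]; m=(z>.088)&(z<.104)&(np.hypot(P[...,0]-.574,P[...,1]-.309)<.035); print(cv2.minAreaRect(P[m][:,:2].astype(np.float32)))
```

```text
q [ 0.914  0.261 -0.822 -0.058 -1.162  0.991] tcp [0.4894 0.273  0.1668] F [ 0.2  1.2 -0.9] gap 0.0383
x [-0.306  0.148 -0.941] y [0.424 0.906 0.004] z [ 0.852 -0.397 -0.34 ] togo mm [-51.5  68.9  45.8]
stout [0.6046 0.1014 0.0959] [0.5995 0.1071 0.1785] top 0.205
third [0.5951 0.1653 0.0951] [0.5919 0.1698 0.177 ] top 0.2049
slim [0.5866 0.2246 0.0957] [0.5844 0.2278 0.1759] top 0.2055
[ 0.87  0.18 -0.75  0.14 -1.01] j6 0.97 err 0.0
[ 0.8   0.13 -0.67  0.31 -0.86] j6 0.94 err 0.0
[ 0.74  0.1  -0.57  0.46 -0.71] j6 0.89 err 0.0
[ 0.67  0.11 -0.46  0.61 -0.57] j6 0.83 err 0.0
[ 0.6   0.14 -0.34  0.75 -0.43] j6 0.77 err 0.0
[ 0.53  0.19 -0.2   0.91 -0.31] j6 0.71 err 0.0
[ 0.47  0.26 -0.05  1.06 -0.19] j6 0.64 err 0.0
[ 0.42  0.35  0.12  1.23 -0.09] j6 0.57 err 0.0
[0.37 0.47 0.31 1.42 0.  ] j6 0.5 err 0.0
0.1, -8, 8, 5, -0.021, 0.135, -0.029, 0.1, -9, 7, 3, -0.021, 0.135, -0.029, 0.1, -9, 7, 3, -0.021, 0.134, -0.029, 0.1, -10, 7, 2, -0.021, 0.135, -0.03, 0.1, -10, 6, 0, -0.021, 0.135, -0.029, 0.1, -10, 6, -1, -0.021, 0.135, -0.029, 0.1, -10, 6, -2, -0.021, 0.134, -0.029, 0.1, -10, 6, -3, -0.021, 0.135, -0.029
0.1, -10, 5, -5, -0.021, 0.135, -0.029
((0.5732376575469971, 0.30863165855407715), (0.049963466823101044, 0.01487584039568901), 81.09627532958984)
```

View pics/s5.png

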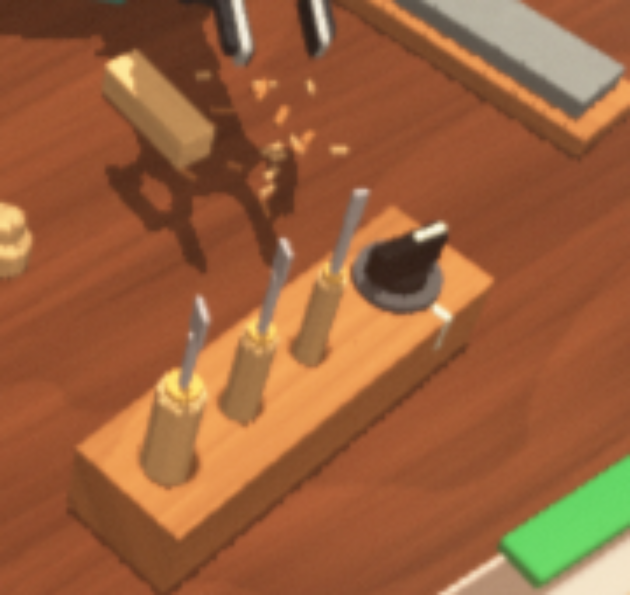

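All three tools stand in their wells, tops at 0.205 m. The knob bar is at about 82° and needs about 1.30 rad clockwise. I'll grip it leaning so the camera clears the slim.

```bash
cat > g4.py <<'E'
from plan import *
K3=np.array([.5733,.3092,.089]); 
def grip(hd,s=.0375): A=axes(np.radians(hd),np.pi/2+.3); return K3+s*A[:,2],A
E
python3 - <<'E'
from g4 import *
p,A=grip(82.2); print(p)
L=[((.50,.33,.25),axes(np.radians(25),np.pi/2),9),(p-.1*A[:,2],A,7),(p-.03*A[:,2],A,2)]; check(L); plan(L,.1)
E
```

```text
[0.571796   0.29822052 0.05317488]
[ 0.88  0.15 -0.79  0.09 -1.01] j6 0.89 err 0.0
[ 0.82  0.07 -0.74  0.23 -0.84] j6 0.78 err 0.0
[ 0.76  0.02 -0.66  0.38 -0.68] j6 0.67 err 0.0
[ 0.69  0.   -0.56  0.54 -0.53] j6 0.57 err 0.0
[ 0.63  0.02 -0.44  0.71 -0.39] j6 0.46 err 0.0
[ 0.57  0.07 -0.3   0.88 -0.26] j6 0.35 err 0.0
[ 0.52  0.14 -0.14  1.05 -0.16] j6 0.23 err 0.0
[ 0.48  0.24  0.03  1.24 -0.07] j6 0.12 err 0.0
[0.45 0.36 0.22 1.43 0.  ] j6 0.01 err 0.0
[ 0.45  0.41  0.27  1.46 -0.02] j6 -0.12 err 0.0
[ 0.46  0.47  0.31  1.49 -0.05] j6 -0.26 err 0.0
[ 0.47  0.52  0.36  1.51 -0.08] j6 -0.39 err 0.0
[ 0.48  0.57  0.4   1.53 -0.12] j6 -0.52 err 0.0
[ 0.49  0.62  0.44  1.54 -0.16] j6 -0.65 err 0.0
[ 0.5   0.66  0.47  1.55 -0.2 ] j6 -0.77 err 0.0
[ 0.51  0.7   0.49  1.55 -0.24] j6 -0.9 err 0.0
[ 0.5   0.69  0.4   1.46 -0.24] j6 -0.91 err 0.0
[ 0.49  0.69  0.31  1.37 -0.24] j6 -0.92 err 0.0
0.1, -8, 6, -4, -0.059, 0.127, -0.084, 0.1, -8, 6, -5, -0.06, 0.126, -0.084, 0.1, -8, 6, -6, -0.059, 0.127, -0.084, 0.1, -8, 5, -6, -0.059, 0.126, -0.083, 0.1, -7, 5, -7, -0.06, 0.127, -0.084, 0.1, -7, 5, -8, -0.059, 0.127, -0.084, 0.1, -6, 5, -8, -0.059, 0.126, -0.084, 0.1, -5, 4, -8, -0.059, 0.127, -0.084
0.1, -5, 5, -9, -0.06, 0.126, -0.084, 0.1, -10, -5, 14, 0.021, 0.039, -0.141, 0.1, -9, -6, 15, 0.022, 0.04, -0.142, 0.1, -9, -7, 14, 0.021, 0.039, -0.141, 0.1, -9, -8, 13, 0.022, 0.039, -0.142, 0.1, -8, -8, 14, 0.021, 0.039, -0.141, 0.1, -7, -10, 14, 0.021, 0.04, -0.142, 0.1, -6, -10, 13, 0.022, 0.039, -0.141
0.1, 0, 0, 35, -0, 0, -0, 0.1, 0, 0, 35, -0, 0, -0
```

Request:
arm_command(
  moves=[0.1, -8, 6, -4, -0.059, 0.127, -0.084, 0.1, -8, 6, -5, -0.06, 0.127, -0.084, 0.1, -8, 6, -6, -0.059, 0.127, -0.084, 0.1, -8, 5, -6, -0.059, 0.126, -0.084, 0.1, -7, 5, -7, -0.06, 0.127, -0.084, 0.1, -7, 5, -8, -0.059, 0.127, -0.084, 0.1, -6, 5, -8, -0.059, 0.126, -0.084, 0.1, -5, 4, -8, -0.059, 0.127, -0.084],
)

```text
clock: 22.88
tcp_pos: [0.5031, 0.3224, 0.2412]
orientation: [0.069, -0.175, 0.982, -0.012]
wrist_force: [0.4, 0.2, -0.9]
finger_gap: 0.0473
grip_force: 0.0
```

Request:
arm_command(
  moves=[0.1, -5, 5, -9, -0.06, 0.126, -0.084, 0.1, -10, -5, 14, 0.021, 0.039, -0.141, 0.1, -9, -6, 15, 0.022, 0.04, -0.142, 0.1, -9, -7, 14, 0.021, 0.039, -0.141, 0.1, -9, -8, 13, 0.022, 0.039, -0.142, 0.1, -8, -8, 14, 0.021, 0.039, -0.141, 0.1, -7, -10, 14, 0.021, 0.04, -0.142, 0.1, -6, -10, 13, 0.022, 0.039, -0.141],
)

```text
clock: 23.88
tcp_pos: [0.5808, 0.3265, 0.1469]
orientation: [-0.11, -0.651, 0.745, -0.097]
wrist_force: [-0.1, -0.2, -0.2]
finger_gap: 0.0472
grip_force: 0.0
```

Run:
```python
from g4 import *
p,A=grip(82.2); togo(p-.1*A[:,2])
c=cam('wrist'); im,d=read_camera('wrist'); P=cloud(c,d); z=P[...,2]
m=(z>.092)&(z<.106)&(np.hypot(P[...,0]-.574,P[...,1]-.309)<.04); print(m.sum(), cv2.minAreaRect(P[m][:,:2].astype(np.float32)) if m.sum()>5 else '')
plan([(p-.02*A[:,2],A,4)],.1)
```

```text
q [ 0.507  0.704  0.497  1.542 -0.236 -0.908] tcp [0.5808 0.3265 0.1469] F [-0.1 -0.2 -0.2] gap 0.0472
x [-0.128 -0.948  0.291] y [-0.991  0.133 -0.002] z [-0.037 -0.289 -0.957] togo mm [ 0.2  5.1 -1.8]
1725 ((0.5716192126274109, 0.31143033504486084), (0.04782367870211601, 0.012741927057504654), 82.43219757080078)
0.1, 0, 1, 19, -0, 0.001, 0.002, 0.1, 1, 1, 19, -0, 0, 0.002, 0.1, 0, 2, 19, -0, 0.001, 0.001, 0.1, 1, 1, 18, -0.001, 0, 0.002
```

Request:
arm_command(
  moves=[0.1, 0, 2, 19, 0, 0, 0, 0.1, 0, 2, 19, 0, 0, 0.002, 0.1, 0, 1, 19, 0, 0, 0.002, 0.1, 0, 1, 18, 0, 0, 0, 0.1, 0, 0, 10, 0, 0, 0, 0.1, 0, 0, 0, 0, 0, 0],
)

```text
clock: 24.68
tcp_pos: [0.5706, 0.3026, 0.0661]
orientation: [-0.11, -0.647, 0.748, -0.097]
wrist_force: [0.5, 0.0, 0.3]
finger_gap: 0.0472
grip_force: 0.0
```

```bash
sed -i 's/.5733,.3092/.572,.311/' g4.py
python3 - <<'E'
from g4 import *
p,A=grip(82.4); togo(p)
E
```

```text
q [ 0.484  0.686  0.266  1.325 -0.239 -0.922] tcp [0.5706 0.3026 0.0661] F [0.5 0.  0.3] gap 0.0472
x [-0.138 -0.947  0.29 ] y [-0.99   0.143 -0.003] z [-0.039 -0.287 -0.957] togo mm [-1.3 -0.2 13.1]
```

Request:
arm_command(
  moves=[0.1, -1, 0, 12, 0, 0, 0, 0.1, 0, 0, 0, 0, 0, 0, -1, 0, 0, 0, 0, 0, 0, -1, 0, 0, 0, 0, 0, 0, -1, 0, 0, 0, 0, 0, 0, -1, 0, 0, 0, 0, 0, 0],
)

```text
clock: 25.42
tcp_pos: [0.5713, 0.3007, 0.0552]
orientation: [-0.109, -0.648, 0.748, -0.097]
wrist_force: [1.9, 0.1, 1.9]
finger_gap: 0.0116
grip_force: 59.9
```

Run:
```python
from g4 import *
s=get_state(); p,A=grip(82.4); togo(p); R0=q2R(s['orientation']); t=np.array(s['tcp_pos']); c=np.array([.572,.311])
z=R0[:,2]; print('heading',np.degrees(np.arctan2(-z[1],-z[0])),np.degrees(np.arctan2(-R0[1,0],-R0[0,0])))
L=[]
for i in range(1,11):
    Q=R.from_rotvec([0,0,-1.305*i/10]).as_matrix(); k=np.array([*c,0]); L.append((k+Q@(t-k),Q@R0,1))
check(L); plan(L,-1)
```

```text
q [ 0.481  0.689  0.245  1.297 -0.24  -0.926] tcp [0.5713 0.3007 0.0552] F [1.9 0.1 1.9] gap 0.0116
x [-0.137 -0.947  0.289] y [-0.99   0.142 -0.005] z [-0.036 -0.287 -0.957] togo mm [0.2 0.6 2.2]
heading 82.76569561779911 81.77286709798018
[ 0.47  0.71  0.29  1.34 -0.22] j6 -0.8 err 0.0
[ 0.46  0.73  0.33  1.38 -0.19] j6 -0.69 err 0.0
[ 0.45  0.75  0.36  1.42 -0.17] j6 -0.57 err 0.0
[ 0.43  0.77  0.39  1.45 -0.14] j6 -0.45 err 0.0
[ 0.42  0.78  0.41  1.47 -0.1 ] j6 -0.34 err 0.0
[ 0.41  0.79  0.42  1.49 -0.07] j6 -0.23 err 0.0
[ 0.39  0.79  0.43  1.5  -0.04] j6 -0.12 err 0.0
[ 0.38  0.79  0.43  1.5  -0.01] j6 -0.01 err 0.0
[0.36 0.79 0.42 1.49 0.03] j6 0.1 err 0.0
[0.35 0.78 0.4  1.48 0.06] j6 0.22 err 0.0
-1, 0, 1, 0, -0.038, 0.001, 0.125, -1, 0, 2, 0, -0.037, 0, 0.125, -1, 0, 1, 0, -0.038, 0.001, 0.125, -1, 0, 1, 0, -0.038, 0.001, 0.125, -1, 0, 2, 0, -0.038, 0, 0.125, -1, 0, 1, 0, -0.037, 0.001, 0.125, -1, 0, 1, 0, -0.038, 0, 0.124, -1, 0, 2, 0, -0.038, 0.001, 0.125
-1, 0, 1, 0, -0.037, 0.001, 0.125, -1, 0, 1, 0, -0.038, 0, 0.125
```

Request:
arm_command(
  moves=[-1, 0, 1, 0, -0.038, 0, 0.125, -1, 0, 2, 0, -0.038, 0, 0.125, -1, 0, 1, 0, -0.038, 0, 0.125, -1, 0, 1, 0, -0.038, 0, 0.125, -1, 0, 2, 0, -0.038, 0, 0.125],
)

```text
clock: 26.05
tcp_pos: [0.5658, 0.3035, 0.0552]
orientation: [-0.133, -0.372, 0.917, -0.056]
wrist_force: [5.0, -0.8, 1.9]
finger_gap: 0.0114
grip_force: 60.8
```

Request:
arm_command(
  moves=[-1, 0, 1, 0, -0.038, 0, 0.125, -1, 0, 1, 0, -0.038, 0, 0.125, -1, 0, 2, 0, -0.038, 0, 0.125, -1, 0, 1, 0, -0.038, 0, 0.125, -1, 0, 1, 0, -0.038, 0, 0.125, -1, 0, 0, 0, 0, 0, 0, -1, 0, 0, 0, 0, 0, 0],
)

```text
clock: 26.92
tcp_pos: [0.5633, 0.309, 0.0552]
orientation: [-0.143, -0.061, 0.988, -0.008]
wrist_force: [6.3, 1.4, 2.1]
finger_gap: 0.0117
grip_force: 61.1
```

Run:
```python
from g4 import *
s=get_state(); R0=q2R(s['orientation']); togo(s['tcp_pos']); print('heading',np.degrees(np.arctan2(-R0[1,0],-R0[0,0])), s['ft_torque'].round(2))
c=cam('wrist'); im,d=read_camera('wrist'); P=cloud(c,d); z=P[...,2]
m=(z>.094)&(z<.106)&(np.hypot(P[...,0]-.572,P[...,1]-.311)<.032)&(im.max(-1)<80); print(m.sum(), cv2.minAreaRect(P[m][:,:2].astype(np.float32)) if m.sum()>5 else '')
```

```text
q [0.344 0.775 0.397 1.474 0.063 0.211] tcp [0.5633 0.309  0.0552] F [6.3 1.4 2.1] gap 0.0117
x [-0.952 -0.119  0.283] y [-0.123  0.992  0.001] z [-0.281 -0.034 -0.959] togo mm [0. 0. 0.]
heading 7.1013086304177895 [ 0.31 -0.98 -0.1 ]
4238 ((0.5712379813194275, 0.31089481711387634), (0.04441157355904579, 0.0362497977912426), 42.379459381103516)
```

Release, back off along the fingers, and measure the bar against the block.

Request:
arm_command(
  moves=[0.1, 0, 0, 0, 0, 0, 0, 0.1, 0, 0, 0, 0, 0, 0, 0.1, 0, 0, 0, 0, 0, 0, 0.1, 0, 0, -30, 0, 0, 0, 0.1, 0, 0, -50, 0, 0, 0, 0.1, 0, 0, -50, 0, 0, 0, 0.1, 0, 0, -30, 0, 0, 0, 0.1, 0, 0, 0, 0, 0, 0],
)

```text
clock: 27.98
tcp_pos: [0.6087, 0.3143, 0.2098]
orientation: [-0.143, -0.06, 0.988, -0.008]
wrist_force: [-0.6, 0.2, -1.2]
finger_gap: 0.0467
grip_force: 0.0
```

Run:
```python
from g4 import *
for n in ('wrist','scene'):
    c=cam(n); im,d=read_camera(n); P=cloud(c,d); z=P[...,2]
    m=(z>.093)&(z<.106)&(np.hypot(P[...,0]-.572,P[...,1]-.311)<.034); print(n,m.sum(), cv2.minAreaRect(P[m][:,:2].astype(np.float32)) if m.sum()>5 else '')
    m=(abs(z-.062)<.004)&(np.hypot(P[...,0]-.585,P[...,1]-.215)<.17); k,lab,st,_=cv2.connectedComponentsWithStats(m.astype(np.uint8)); mm=lab==(st[1:,4].argmax()+1)
    print(' block',cv2.minAreaRect(P[mm][:,:2].astype(np.float32)))
    if n=='scene':
        for nm,x,y in (('stout',.5995,.1107),('third',.591,.171),('slim',.584,.2293)):
            q=P[(np.hypot(P[...,0]-x,P[...,1]-y)<.025)&(z>.07)]; print(nm,q[q[:,2]<.12].mean(0).round(4),q[q[:,2]>.14].mean(0).round(4),q[:,2].max())
        cv2.imwrite('pics/s6.png',cv2.resize(im[140:310,360:540],None,fx=3.5,fy=3.5))
togo((.5,.3,.2)); print(get_state()['clock'])
```

```text
wrist 1101 ((0.572016179561615, 0.3111437261104584), (0.047915369272232056, 0.013014170341193676), 6.937992095947266)
 block ((0.5841527581214905, 0.2164759337902069), (0.08074500411748886, 0.2810394763946533), 7.463255405426025)
scene 150 ((0.5728947520256042, 0.30835163593292236), (0.048673298209905624, 0.017639372497797012), 10.204571723937988)
 block ((0.5849689245223999, 0.21550846099853516), (0.08191677927970886, 0.28277066349983215), 7.6510796546936035)
stout [0.6047 0.1014 0.0957] [0.5993 0.1071 0.1771] 0.20626363584053475
third [0.5954 0.1652 0.0957] [0.5919 0.1697 0.1768] 0.20506272157948835
slim [0.5869 0.2246 0.0963] [0.5842 0.2336 0.4   ] 0.5870115528982234
q [0.331 0.905 1.018 1.971 0.06  0.2  ] tcp [0.6071 0.3141 0.2067] F [-0.   0.3  0. ] gap 0.0469
x [-0.95  -0.117  0.288] y [-0.122  0.993  0.   ] z [-0.286 -0.035 -0.958] togo mm [101.5  -0.9  37.5]
28.075
```

View pics/s6.png

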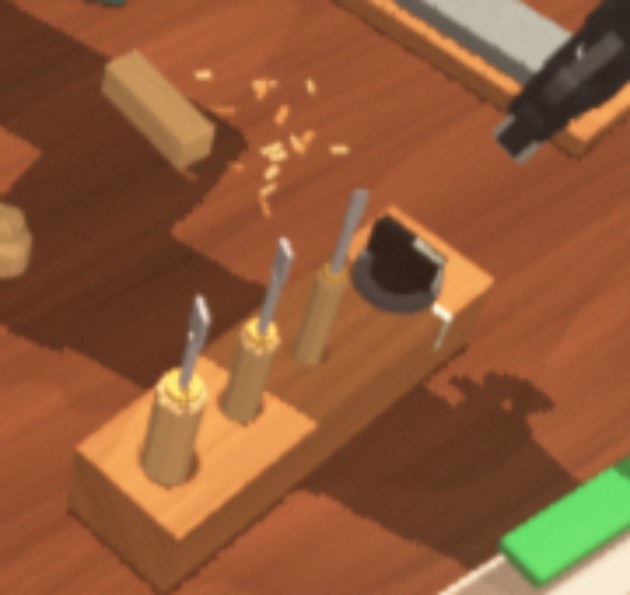

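The crop shows the knob's white line pointing at the index mark, bar 6.9° against block 7.5°, so about 0.01 rad off. All three tools stand upright and the gripper is clear.

```bash
python3 -c "
from workcell import *
print(hand_in())"
```

```text
the job is handed in; nothing more can be done
None
```

Job handed in: both loose tools measured upright and fully down in their wells, the knob's line was within about 0.01 rad of the index mark, and the gripper was clear; no verdict came back from the judging.

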